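Catch the meter case's falling cover and lower it shut

TASK

The orange cover of the meter case stands open, almost balanced. Touch it from behind to tip it off balance so that it starts to fall shut by itself with nothing touching it, catch it from below on the outside of the fingers or on the fingertips well before it reaches the case, and lower it gently until it is fully shut, without letting it drop or slam. Do not pinch the cover, do not shove or lift the case, leave the spool, jar and screwdriver where they are, and finish clear of everything.

Things in the scene. Friction and masses are not known exactly. Their poses are not given: they have to be found in the camera images.
- case: Grey plastic instrument case, open on top, 140 (its x) x 200 (its y) x 75 mm high, 2 kg, standing loose on the bench, a yellow meter and probes in black foam inside. Origin: centre of its underside. x points from its front towards its hinge side (to the robot's left, give or take some 20 degrees), z up. The cover is hinged along the top of the +x wall.
- lid (a joint): Cover angle, rad: 0 shut and level, 1.57 upright, 1.8 back stop. Cover about 0.3 kg, hinge stiff and damped: it stands within about 0.15 of upright; let go at 1.3 or less it falls, from 1.2 to 0.6 in about 1.5 to 3 s, shut about 0.8 to 1.2 s later at 0.5 to 0.9 rad/s, a slam. Gentle: under 0.35 rad/s over the last 0.15 rad. The last 3 mm at the free edge do not count as a drop.
- lid_hinge (a point): Point on the hinge axis, at mid-width: 70 mm towards +x from the case's centre and 75.5 mm above its underside. Its axes turn with the cover: at joint 0 they are the case's axes. The axis of turning is y.
- lid_edge (a point): Middle of the cover's free edge, on the inner (lower when shut) face, 170 mm from the hinge axis: upright it is the top edge, about 245 mm above the bench; shut, it is 30 mm beyond the case's front wall and 75.5 mm above the bench, so that fingers can stay under this 30 mm lip while the cover shuts.
- liner: White inner face of the cover, a plate 170 x 200 x 5 mm, hinge axis to free edge; it faces the robot's right (case -x) when upright and is the underside when shut: the side to catch. Origin on the hinge axis at mid-width, axes as point lid_hinge (the plate runs to -x, from z 0 to 5 mm).
- shell: Orange outer face of the cover, a plate 150 x 180 x 5 mm on the back of the liner (z 5 to 10 mm in the same frame, ending 20 mm short of the free edge): the side facing the robot's left (case +x) when upright, where it is pushed to tip it. Origin and axes as the liner. Pressing both faces at once is pinching.
- spool: Aluminium solder spool, 54 mm diameter, 44 mm high, standing loose behind the hinge side of the case; bystander. Origin: centre of its underside.
- jar: Amber flux jar with black cap, 52 mm diameter, 60 mm high, standing loose behind the hinge side of the case; bystander. Origin: centre of its underside.
- driver: Red-handled screwdriver, lying loose beyond the case, seen from the robot; bystander. Origin: near its middle, on its underside.

How it is judged:
By the outcome, as a careful person would: the job done as asked, in the order asked, and still so for the second after the job is handed in, with the robot touching nothing.
It also fails if it takes over 56 s, if anything falls off the work surface, if the arm or the gripper's body presses on something with over 40 N, if the wrist force passes 120 N, or if a joint passes its speed limit or range.

ROBOT

A 6-joint arm with a two-finger parallel gripper is mounted at the origin on the work surface. World frame = base frame: x ahead of the robot, y to its left, z up, the work surface at z = 0. Lengths are in mm, angles in degrees, forces in N, time in s.
With the tool pointing down it reaches from about 300 to 850 mm from the base axis. Payload 4.2 kg.
Tool frame: the origin (TCP) lies midway between the tips of the shut fingers; the grasp point (between the pads) lies 19 mm behind it; x points along the fingers, z is the direction in which the jaws open and shut, and the axes are right-handed (so a half turn about x gives the same grasp; the last joint's range is limited). The gripper opens to 91 mm and grips with 3 to 60 N. Pads are 32 mm wide; open, the fingers measure 118 mm over their backs; the gripper's body (76 mm by 178 mm) begins 60 mm behind the grasp point.
Start: joints at [74.026, 18.312, 89.639, -0, 72.044, -1.146], TCP at [147.157, 555.87, 178.576] pointing down, gripper open.
Joint ranges: [-177.97, 177.97], [-48.28, 115.42], [12.27, 149.76], [-77.06, 257.06], [2.81, 150.46], [-146.56, 146.56]. Speed limits (degrees/s): [147.25, 147.25, 180, 180, 180, 180].

INTERFACE

Orientations are given as [roll, pitch, yaw] about the fixed x, y, z axes, in that order (R = Rz(yaw) Ry(pitch) Rx(roll)).
In Python, from workcell import env gives the robot as it stands.
- The arm moves only by the tool send_rows, never from a script. Its argument "commands" is a list that holds one entry, the list of rows, each a list of 6 numbers: the shift along the tool's x, y, z normalised to -1 to 1, where 1 is 0.1 m, then the turn, a rotation vector about the tool's x, y, z normalised to -1 to 1, where 1 is 2 pi rad. In form: [[[x, y, z, wx, wy, wz], ...]]. A call has 1 to 20 rows; each row is the pose to reach, as a shift and turn from the pose commanded when the call began, along the tool's axes at that moment, turning the shorter way round; what a row does not reach only later rows make up. A row lasts 1/8 s, in which the tool goes at most 62.5 mm and 10.7 degrees, less where a joint would pass 70% of its speed; a pose out of reach is approached as far as the arm can. A call with a number of a shift or a turn outside -1 to 1 is refused whole. A call with a gripper value outside its range is refused whole. "jaw" is the closure, from -1 (fully open) to 1 (shut), so that 0 is half open, set as the call begins (left out, the last holds). The fingers move at their own pace and stop on an object; "force" is the grip in N (left out, the last holds). Time passes only in rows, so rows that repeat a pose let the fingers close. It gives the time, the measured TCP pose, the force and the opening at its end, in the units of the state.
- env.state(): the state, without advancing time (a new reading comes with each control period).
- env.grab_frame(name): name is "scene" or "top" or "wrist"; returns (picture, depth): 400x640x3 uint8, red, green, blue; 400x640 float32, mm along the optical axis (not along the pixel's ray), 0 where there is no reading.
- env.get_calibration(name): a dict with "mtx" (3x3 intrinsics, pixels), "dist_coeffs" ([k1, k2, p1, p2, k3] as OpenCV has them; the pictures are not rectified), "camera_from_world" (4x4, takes a point from world to camera coordinates). Camera axes: x right, y up, looking along -z (the intrinsics and any distortion apply to the point x, -y, -z); pixel columns grow to the right and rows downward; lengths in mm; the calibration is good to about 2 mm. A picture is of the moment at which its call begins: read the wrist's pose just before it. get_calibration takes no time and is no camera call; for the wrist camera it gives the pose at the moment of the call.
- env.job_done(): hands the job in, once; it reports no verdict.
The state is a dict: "time_s": time; "qpos": joint angles; "qvel": joint speeds; "effort": joint torques, N m; "ee_pos": TCP position; "ee_rot": TCP orientation; "force": force on the tool from outside, world axes, zero at the start; "torque": the same for the moment, N m; "gripper_width": finger opening in mm.
Only numpy, scipy, OpenCV 4.12 (cv2) and the standard library are available. Lean on these libraries where they do the work, as an engineer would, in place of code of your own. Each camera call takes 0.05 s, during which the arm holds its last target.

## Working session

There is one attempt and no reset: what is moved stays moved. The work goes in short steps, Python scripts to look and compute and a tool call to move; the robot and the scene stay as the last step left them, time stands still between calls to the robot, and variables do not carry over. Pictures are saved under pics/ and viewed, and the job is handed in when it is done.

Besides the shell and the picture viewer there is one more tool, called after ">>>" by a JSON object that holds its "api" and its "payload". send_rows: Moves the arm, as the interface text tells. Its arguments: {"type":"object","properties":{"commands":{"type":"array","items":{"type":"array","items":{"type":"array","items":{"type":"number","minimum":-1,"maximum":1}}}},"jaw":{"type":"number"},"force":{"type":"number"}},"required":["commands"]}

```bash
ls; mkdir -p pics
python3 - <<'E'
from workcell import env
import cv2,numpy as np
s=env.state();print(s)
for n in("scene","top"):
    p,d=env.grab_frame(n);cv2.imwrite(f"pics/{n}0.png",p[:,:,::-1]);np.save(f"pics/{n}0.npy",d)
    c=env.get_calibration(n);print(n,c)
E
```

```text
pics
{'time_s': 0.0, 'qpos': array([ 7.40273533e+01,  1.83532666e+01,  8.97063405e+01,  4.29310842e-04,
        7.20434979e+01, -1.14583551e+00]), 'qvel': array([ 0.0482856 , -0.0689263 , -0.09358562,  0.00881602, -0.00366819,
       -0.07370835]), 'effort': array([ 3.08652190e-03, -4.12452614e+01, -2.31975532e+01,  7.29665207e-02,
        4.57868027e-02, -1.59408901e-04]), 'ee_pos': array([146.98174155, 555.31204808, 177.70448718]), 'ee_rot': array([ 178.62734919,   89.89689428, -106.19959474]), 'force': array([ 0.73499348, -0.52913984,  1.06793094]), 'torque': array([ 0.05985814, -0.05856225,  0.00265018]), 'gripper_width': 91.35514277544262}
scene {'mtx': array([[365.42266353,   0.        , 320.17255727],
       [  0.        , 365.42266353, 196.23124362],
       [  0.        ,   0.        ,   1.        ]]), 'dist_coeffs': array([0.02945531, 0.        , 0.        , 0.        , 0.        ]), 'camera_from_world': array([[-8.48596481e-01,  5.28847535e-01,  1.42932525e-02,
         4.64629869e+02],
       [-3.03272071e-01, -5.08417055e-01,  8.05939296e-01,
         1.98616371e+02],
       [ 4.33485944e-01,  6.79582506e-01,  5.91825611e-01,
        -1.04794120e+03],
       [ 0.00000000e+00,  0.00000000e+00,  0.00000000e+00,
         1.00000000e+00]])}
top {'mtx': array([[484.89654603,   0.        , 314.82099297],
       [  0.        , 484.89654603, 203.06591283],
       [  0.        ,   0.        ,   1.        ]]), 'dist_coeffs': array([0.05157745, 0.        , 0.        , 0.        , 0.        ]), 'camera_from_world': array([[ 1.26240539e-02, -9.99887375e-01,  8.11608736e-03,
         1.00926237e+02],
       [ 9.82018687e-01,  1.39266358e-02,  1.88269348e-01,
        -6.38206148e+02],
       [-1.88361174e-01,  5.59342705e-03,  9.82083897e-01,
        -7.80676486e+02],
       [ 0.00000000e+00,  0.00000000e+00,  0.00000000e+00,
         1.00000000e+00]])}
```

View pics/scene0.png

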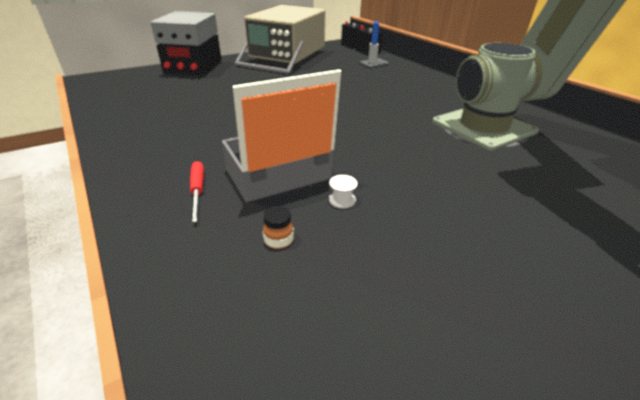

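View pics/top0.png

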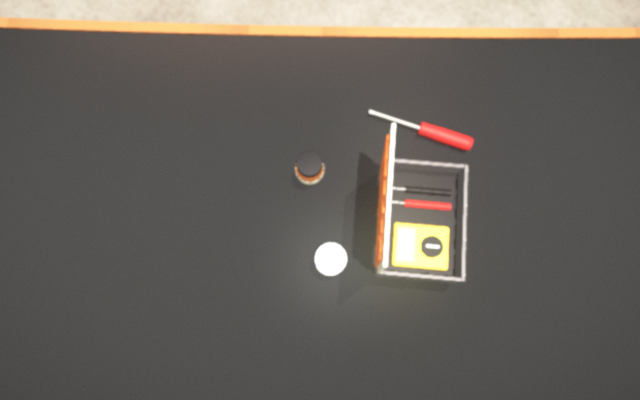

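The scene view shows the cover upright with the spool at (343,190) and the jar at (278,228) behind it. The top view shows the case at about (380–467, 160–280), the jar at (310,168), the spool at (331,259) and the driver at the top right. Next I enlarge and measure.

```bash
cat > h.py <<'E'
import numpy as np,cv2
from workcell import env
def ray(n,uv,c=None):
    c=c or env.get_calibration(n);T=c["camera_from_world"];R=T[:3,:3];t=T[:3,3]
    x=cv2.undistortPoints(np.array([[uv]],float),c["mtx"],c["dist_coeffs"])[0,0]
    d=np.array([x[0],-x[1],-1.]);return -R.T@t,R.T@d
def atz(n,uv,z):
    o,d=ray(n,uv);return o+d*(z-o[2])/d[2]
def atd(n,uv,dep):
    o,d=ray(n,uv);return o+d*dep
def proj(n,P,c=None):
    c=c or env.get_calibration(n);T=c["camera_from_world"];p=np.atleast_2d(P)@T[:3,:3].T+T[:3,3]
    p=p*[1,-1,-1];return cv2.projectPoints(p,np.zeros(3),np.zeros(3),c["mtx"],c["dist_coeffs"])[0][:,0]
def cloud(n,d):
    v,u=np.mgrid[0:400,0:640];c=env.get_calibration(n);T=c["camera_from_world"]
    x=cv2.undistortPoints(np.stack([u.ravel(),v.ravel()],1)[:,None].astype(float),c["mtx"],c["dist_coeffs"])[:,0]
    p=np.c_[x[:,0],-x[:,1],-np.ones(len(x))]*d.ravel()[:,None]
    return ((p-T[:3,3])@T[:3,:3]).reshape(400,640,3)
E
python3 - <<'E'
import cv2
p=cv2.imread("pics/top0.png")[90:300,280:490];cv2.imwrite("pics/topc.png",cv2.resize(p,(600,600),interpolation=cv2.INTER_CUBIC)[:600])
from h import *
d=np.load("pics/top0.npy");C=cloud("top",d);s=np.load("pics/scene0.npy");S=cloud("scene",s)
np.set_printoptions(precision=1,suppress=True)
for uv in[(393,140),(388,250),(310,160),(331,259),(467,220),(430,162),(430,279),(445,135),(420,245)]:print(uv,C[uv[1],uv[0]])
# orange shell in scene
import cv2
im=cv2.imread("pics/scene0.png").astype(int);b,g,r=im[...,0],im[...,1],im[...,2]
m=(r>150)&(g<120)&(b<80);m[:80]=0;m[175:]=0;m[:,:235]=0;m[:,345:]=0
P=S[m];P=P[np.isfinite(P).all(1)];c=np.median(P,0);print(len(P),c)
k=np.linalg.norm(P-c,axis=1)<150;Q=P[k];u,sv,vt=np.linalg.svd(Q-Q.mean(0),full_matrices=False);n=vt[2];print("normal",n,sv,Q.mean(0),Q.min(0),Q.max(0),np.std((Q-Q.mean(0))@n))
E
```

```text
(393, 140) [691.3   3.9 245.4]
(388, 250) [559.3 -19.5  38.7]
(310, 160) [715.  119.   56.7]
(331, 259) [541.9  80.1  42.6]
(467, 220) [ 620.8 -172.3   -1.4]
(430, 162) [709.3 -88.9  74.1]
(430, 279) [510.  -88.   50.4]
(445, 135) [ 775.2 -130.2   25.5]
(420, 245) [567.6 -72.8  50.6]
6082 [626.9   9.8 158. ]
normal [-0.1 -1.   0.1] [3957.5 3283.4   88.1] [624.9   9.8 155. ] [531.1  -4.   75.4] [708.6  22.2 224.7] 1.1318651420683037
```

View pics/topc.png

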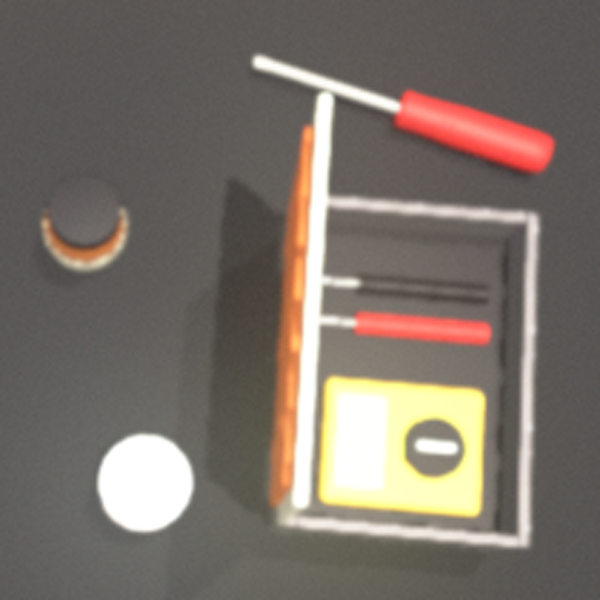

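Run:
```python
from h import *
np.set_printoptions(precision=2,suppress=True)
ff=atz("top",(280+537/2.857,90+212/2.857),75);nf=atz("top",(280+529/2.857,90+546/2.857),75);nh=atz("top",(280+277/2.857,90+523/2.857),75)
print(ff,nf,nh,np.linalg.norm(ff-nf),np.linalg.norm(nh-nf))
a=ff-nf;print("y axis yaw of case (ff-nf is +-y):",np.degrees(np.arctan2(a[1],a[0])))
b=nh-nf;print("x axis yaw",np.degrees(np.arctan2(b[1],b[0])))
e1=atz("top",(280+325/2.857,90+97/2.857),244);e2=atz("top",(280+301/2.857,90+506/2.857),244);print(e1,e2,np.linalg.norm(e1-e2))
# orange plane
S=cloud("scene",np.load("pics/scene0.npy"));im=cv2.imread("pics/scene0.png").astype(int);b,g,r=im[...,0],im[...,1],im[...,2]
m=(r>150)&(g<120)&(b<80);m[:80]=0;m[175:]=0;m[:,:235]=0;m[:,345:]=0
m=cv2.erode(m.astype(np.uint8),np.ones((5,5)))>0
Q=S[m];u,sv,vt=np.linalg.svd(Q-Q.mean(0),full_matrices=False);n=vt[2]*-np.sign(vt[2][1])*-1
print("n",n,Q.mean(0),"yaw",np.degrees(np.arctan2(n[1],n[0])),"tilt",np.degrees(np.arcsin(n[2])))
C=cloud("top",np.load("pics/top0.npy"))
# case wall top rim depth pts
P=C[150:290,370:480].reshape(-1,3);k=(abs(P[:,2]-75)<5);R=P[k];
print(k.sum(),R.min(0),R.max(0),cv2.minAreaRect(R[:,:2].astype(np.float32)))
for nm,u,v,z in(("jar",310,160,60),("spool",331,259,44)):
    Pn=C[v-25:v+25,u-25:u+25].reshape(-1,3);k=abs(Pn[:,2]-z)<5;print(nm,k.sum(),Pn[k].mean(0),Pn[k].min(0),Pn[k].max(0))
```

```text
[ 705.95 -153.7    75.  ] [ 506.66 -139.58   75.  ] [517.42   5.18  75.  ] 199.7877744256946 145.1653714860513
y axis yaw of case (ff-nf is +-y): -4.050519653359557
x axis yaw 85.74903838990987
[715.04   2.23 244.  ] [517.19  16.76 244.  ] 198.38826496837103
n [-0.1   0.84 -0.53] [626.21  12.04 156.44] yaw 97.03186126518099 tilt -31.699353073226934
1101 [ 506.7  -153.22   70.06] [715.64  11.07  79.52] ((612.2938232421875, -70.18043518066406), (152.96652221679688, 201.89263916015625), 85.71096801757812)
jar 523 [708.2  121.    59.01] [685.51  99.37  55.  ] [731.65 143.64  63.05]
spool 755 [542.55  81.74  43.1 ] [516.27  55.66  39.06] [569.62 107.88  47.31]
```

```bash
cat >> h.py <<'E'
from scipy.spatial.transform import Rotation as Ro
def pose(s=None):
    s=s or env.state();return np.array(s["ee_pos"]),Ro.from_euler("xyz",s["ee_rot"],degrees=True)
YAW=85.85
xh=np.array([np.cos(np.radians(YAW)),np.sin(np.radians(YAW)),0]);yt=np.array([xh[1],-xh[0],0]) # yt: tool dir along lid, near->far
H=np.array([616.5,-7,75.5])
def W(s,x,z): # s from near end, x case-x from hinge axis, z world
    p=H+(s-100)*yt+x*xh;p[2]=z;return p
def row(P,Rt,P0,R0):
    return np.r_[R0.inv().apply(np.asarray(P)-P0)/100,(R0.inv()*Rt).as_rotvec()/(2*np.pi)]
E
python3 - <<'E'
from h import *
np.set_printoptions(precision=4,suppress=True)
p,R=pose();print(p,R.as_matrix())
c=env.get_calibration("wrist")["camera_from_world"];cw=-c[:3,:3].T@c[:3,3];print("cam in tool",R.inv().apply(cw-p), "look",R.inv().apply(-c[2,:3]))
# lid plane robust
S=cloud("scene",np.load("pics/scene0.npy"));im=cv2.imread("pics/scene0.png").astype(int);b,g,r=im[...,0],im[...,1],im[...,2]
m=(r>150)&(g<120)&(b<80);m[:80]=0;m[175:]=0;m[:,:235]=0;m[:,345:]=0
Q=S[m];Q=Q[abs(Q[:,1]-9)<25]
x=(Q-H)@xh;z=Q[:,2]-75.5;s=(Q-H)@yt+100
k,b=np.polyfit(z,x,1);print("x vs z slope",k,b,"q",np.pi/2+np.arctan(k),s.min(),s.max(),np.std(x-k*z-b), np.polyfit(s,x,1))
E
```

```text
[147.0534 555.347  177.8171] [[-0.0004 -0.9667  0.2559]
 [-0.0015  0.2559  0.9667]
 [-1.     -0.     -0.0016]]
cam in tool [-205.6509   79.2511   -0.0653] look [ 0.9597 -0.2811 -0.0014]
x vs z slope 0.08089680004791319 10.917659351122207 q 1.6515173457784809 13.461477590456369 190.8883810696252 1.1367811109056596 [-0.0009 17.4475]
```

Run:
```python
from h import *
np.set_printoptions(precision=4,suppress=True)
p,R=pose()
D=Ro.from_matrix(np.c_[[0,0,-1],yt,-xh])
print(D.as_euler("xyz",degrees=True),row([450,140,330],D,p,R))
print(row([450,140,330],Ro.from_rotvec([0,0,-np.pi/2])*R,p,R))
```

```text
[94.15 90.    0.  ] [-1.5166 -3.9916 -3.2422  0.4703 -0.      0.0004]
[-1.5166 -3.9916 -3.2422  0.25    0.      0.0004]<sys>:0: UserWarning: Gimbal lock detected. Setting third angle to zero since it is not possible to uniquely determine all angles.
```

>>> {"api": "send_rows", "payload": {"commands": [[[-0.25,-0.25,-0.2,0.029,0,0],[-0.5,-0.5,-0.4,0.058,0,0],[-0.75,-0.75,-0.6,0.087,0,0],[-1,-1,-0.8,0.116,0,0]]], "jaw": 1}}

```text
time_s: 0.6
ee_pos: [223.7, 451.8, 279.0]
ee_rot: [-144.3, 90.0, -111.2]
force: [0.6, -0.3, 0.5]
gripper_width: 54.2
```

```bash
cat > r.py <<'E'
from h import *
import sys
np.set_printoptions(precision=3,suppress=True)
p,R=pose();s=env.state();print(s["time_s"],p,R.as_matrix().tolist(),s["qpos"],s["gripper_width"])
D=Ro.from_matrix(np.c_[[0,0,-1],yt,-xh]);F=Ro.from_matrix(np.c_[yt,[0,0,1],-xh])
print("D",row([450,140,330],D,p,R)); print("F",row(W(58,90,230),F,p,R))
E
python3 r.py
```

```text
0.6 [223.741 451.832 278.952] [[-0.0002647403980966523, -0.5458084391451203, 0.8379099460386474], [-0.0006815113234613368, 0.8379098792919661, 0.545808180341078], [-0.9999997327273831, -0.0004265476413183311, -0.0005938032267309712]] [62.353  9.071 87.769 -0.005 83.202 29.273] 54.22407895056839
D [-0.509 -3.848  0.194  0.353  0.     0.   ]
F [ 0.491 -5.017  0.997  0.266 -0.266  0.132]
```

>>> {"api": "send_rows", "payload": {"commands": [[[-0.1,-0.34,0.1,0.029,0,0],[-0.2,-0.67,0.1,0.058,0,0],[-0.3,-1,0.1,0.087,0,0]]]}}

```text
time_s: 0.98
ee_pos: [287.2, 373.9, 308.5]
ee_rot: [-130.0, 90.0, -128.2]
force: [-0.2, 0.6, 0.3]
gripper_width: 24.2
```

```bash
python3 r.py
```

```text
0.975 [287.199 373.853 308.469] [[-0.00046700793198289903, -0.030474056262193107, 0.9995354489954423], [-0.0005926989162769319, 0.999535390863598, 0.030473777566116293], [-0.9999997153057526, -0.0005781920815591188, -0.0004848528959520704]] [51.071  5.507 87.886 -0.001 86.65  49.324] 24.224247871166707
D [-0.215 -2.387  1.556  0.266  0.     0.   ]
F [ 0.785 -2.968  2.85   0.204 -0.204  0.185]
```

>>> {"api": "send_rows", "payload": {"commands": [[[-0.05,-0.33,0.22,0.029,0,0],[-0.1,-0.66,0.44,0.058,0,0],[-0.15,-1,0.66,0.087,0,0]]]}}

```text
time_s: 1.35
ee_pos: [356.8, 276.2, 323.4]
ee_rot: [-117.0, 90.0, -146.6]
force: [0.1, 0.0, -0.9]
gripper_width: 0.6
```

```bash
python3 r.py
```

```text
1.35 [356.763 276.224 323.35 ] [[-0.0005252155081673093, 0.49330355084771393, 0.869857074966748], [-0.0003467393749703729, 0.869857052814729, -0.4933037476446732], [-0.9999998019602183, -0.0005607044769875558, -0.00028581464913546295]] [36.287  3.404 88.17   0.002 88.462 65.845] 0.5748779147013405
D [-0.067 -0.725  1.483  0.179  0.     0.   ]
F [ 0.933 -0.549  2.891  0.14  -0.14   0.221]
```

>>> {"api": "send_rows", "payload": {"commands": [[[0,-0.12,0.25,0.029,0,0],[0,-0.25,0.5,0.058,0,0],[0,-0.37,0.75,0.087,0,0],[0,-0.5,1,0.116,0,0],[0,-0.5,1,0.145,0,0],[0,-0.5,1,0.178,0,0]]]}}

```text
time_s: 2.1
ee_pos: [419.2, 184.5, 323.1]
ee_rot: [-70.8, 89.9, -163.4]
force: [0.0, 0.5, 0.2]
gripper_width: 0.6
```

```bash
python3 r.py
```

```text
2.1 [419.199 184.47  323.075] [[-0.0010242268100389418, 0.9989835747302375, -0.04506404751725507], [-0.0003047312464143914, -0.04506438085892689, -0.9989840382692152], [-0.9999994290489915, -0.0010094538114279183, 0.00035057765692853016]] [ 22.308   4.077  87.472   0.006  88.512 114.891] 0.627015002087357
D [-0.069  0.328  0.43   0.004  0.     0.   ]
F [ 0.929  1.663  0.912  0.003 -0.003  0.25 ]
```

>>> {"api": "send_rows", "payload": {"commands": [[[0,0.12,0.06,0,0,0.028],[0,0.24,0.12,0,0,0.056],[0,0.36,0.2,0,0,0.084],[0,0.48,0.27,0,0,0.112],[0,0.6,0.33,0,0,0.14],[0,0.72,0.4,0,0,0.168],[0,0.84,0.45,0,0,0.196],[0,0.96,0.5,0,0,0.224],[0,1,0.5,0,0,0.25]]]}}

```text
time_s: 3.22
ee_pos: [479.3, 58.9, 404.2]
ee_rot: [91.4, 19.0, 5.0]
force: [0.2, 0.2, 0.4]
gripper_width: 0.6
```

```bash
python3 r.py
```

```text
3.225 [479.264  58.917 404.193] [[0.9421566469245329, 0.32587622988210696, 0.07839346563168043], [0.08166168640248726, 0.0036609362722894723, -0.9966533833382156], [-0.3250726405433455, 0.9454053523983428, -0.023162427047752898]] [  7.476 -25.892 133.165 -54.316   2.937 146.505] 0.6116452357092439
D [ 0.032 -0.794 -0.814  0.019 -0.018 -0.197]
F [ 1.548 -1.314 -0.148  0.    -0.024  0.053]
```

```bash
cat > kin.py <<'E'
from h import *
from scipy.optimize import least_squares
LO=np.array([-177.97,-48.28,12.27,-77.06,2.81,-146.56]);HI=np.array([177.97,115.42,149.76,257.06,150.46,146.56])
def mats(q):
    e=lambda a,x:Ro.from_euler(a,x,degrees=True)
    A=e("z",q[0]);B=A*e("y",q[1]);C=A*e("y",q[1]+q[2]-90);T=C*e("x",q[3])*e("y",q[4])*e("x",q[5]);return A,B,C,T
data=[([74.02735,18.35327,89.70634,0,72.0435,-1.1458],[146.982,555.312,177.704]),
([62.353,9.071,87.769,-.005,83.202,29.273],[223.741,451.832,278.952]),
([51.071,5.507,87.886,0,86.65,49.324],[287.199,373.853,308.469]),
([36.287,3.404,88.17,.002,88.462,65.845],[356.763,276.224,323.35]),
([22.308,4.077,87.472,.006,88.512,114.891],[419.199,184.47,323.075]),
([7.476,-25.892,133.165,-54.316,2.937,146.505],[479.264,58.917,404.193])]
def blocks(q):
    A,B,C,T=mats(q);x,z=[1,0,0],[0,0,1]
    return np.c_[A.apply(x),A.apply(z),B.apply(z),C.apply(x),C.apply(z),T.apply(x)]
M=np.vstack([blocks(q) for q,_ in data]);y=np.hstack([p for _,p in data])
import os
PAR=np.load("par.npy") if os.path.exists("par.npy") else np.linalg.lstsq(M,y,rcond=None)[0]
def fk(q):return blocks(q)@PAR,mats(q)[3]
def ik(P,Rt,seed):
    def f(q):
        p,R=fk(q);return np.r_[p-P,300*(R.inv()*Rt).as_rotvec()]
    r=least_squares(f,np.clip(seed,LO+.01,HI-.01),bounds=(LO,HI),x_scale=30.);return r.x,np.abs(r.fun).max()
E
python3 - <<'E'
from kin import *
np.set_printoptions(precision=2,suppress=True)
print(np.linalg.svd(M)[1],PAR,np.abs(M@PAR-y).max())
print(mats(data[-1][0])[3].as_matrix())
F=Ro.from_matrix(np.c_[yt,[0,0,1],-xh])
for s,x,z in((58,90,230),(58,40,205),(58,-30,205),(58,-60,290),(58,-150,280),(58,-113,172),(58,-160,120),(58,-166,59),(58,-166,50),(-40,-166,50),(-60,-166,150)):
  best=None
  for seed in([6,-30,130,180,30,-60],[6,-30,130,180,30,100],[6,-40,80,0,30,100],[0,20,140,150,50,-80],[0,-20,145,0,50,90]):
    q,e=ik(W(s,x,z),F,seed)
    if best is None or e<best[1]-.01:best=(q,e)
  print((s,x,z),*best)
E
```

```text
[4.78 3.47 0.97 0.29 0.2  0.14] [  2.59 138.8  588.67 414.57 -23.05 368.71] 11.299750207110598
[[ 0.94  0.33  0.08]
 [ 0.08  0.   -1.  ]
 [-0.33  0.95 -0.02]]
(58, 90, 230) [ 31.02  26.6  149.76 217.94  85.22 -92.28] 15.753588264668906
(58, 40, 205) [ 23.39  27.39 149.76 212.4   83.51 -91.7 ] 34.59038006305195
(58, -30, 205) [ -0.55  20.13 149.76 184.63  72.4  -90.87] 46.95311247550137
(58, -60, 290) [-11.25   8.91 149.76 171.65  65.44 -86.95] 17.990632560738916
(58, -150, 280) [-34.39  16.58 149.76 147.75  76.99 -82.75] 7.402170326547093
(58, -113, 172) [-33.51  36.82 149.76 144.22  92.46 -93.69] 39.1463937091529
(58, -160, 120) [ -41.11   54.56  149.76  135.04  108.56 -106.95] 26.70200593181529
(58, -166, 59) [ -39.93   69.41  149.76  132.91  121.18 -117.62] 15.993318946802924
(58, -166, 50) [ -39.53   71.28  149.76  132.82  122.78 -118.85] 14.449555467274195
(-40, -166, 50) [ -62.29   80.08  149.76  101.27  111.7  -139.29] 42.7016808912018
(-60, -166, 150) [ -69.73   44.58  149.76  101.16   91.63 -103.94] 69.1121076005185
```

Run:
```python
from kin import *
np.set_printoptions(precision=2,suppress=True)
def bl(q):
    A,B,C,T=mats(q);x,y_,z=np.eye(3)
    return np.c_[A.apply(x),A.apply(z),A.apply(y_),B.apply(z),B.apply(x),C.apply(x),C.apply(z),T.apply(x),T.apply(y_),T.apply(z)]
M2=np.vstack([bl(q) for q,_ in data])
for cols in(range(6),[0,1,3,5,6,7],[0,1,2,3,5,6,7],[0,1,3,4,5,6,7],[0,1,3,5,6,7,8,9],range(10)):
    c=list(cols);s,*_=np.linalg.lstsq(M2[:,c],y,rcond=None);print(c,s,(M2[:,c]@s-y).reshape(-1,3))
for q,p in data: print(np.degrees(np.arctan2(p[1],p[0])),q[0], mats(q)[3].as_matrix()[:,0])
```

```text
[0, 1, 2, 3, 4, 5] [ 75.81 286.59   8.93  51.32 263.12 159.4 ] [[-19.83 -78.65  25.33]
 [  1.29  -3.01  -2.15]
 [ 21.14  22.09  -5.48]
 [ 41.67  27.39  -5.53]
 [ 41.15  14.06  -8.31]
 [-41.87   7.49  -3.87]]
[0, 1, 3, 5, 6, 7] [  2.59 138.8  588.67 414.57 -23.05 368.71] [[ 11.05  -3.2    0.68]
 [ 10.16  -5.39   0.18]
 [  8.94  -7.23   0.03]
 [  6.84  -9.24  -0.06]
 [  4.37 -10.64  -0.05]
 [  1.54 -11.3   -0.78]]
[0, 1, 2, 3, 5, 6, 7] [  0.   140.3   11.5  591.81 417.   -25.2  371.07] [[ 0.    0.   -0.  ]
 [-0.   -0.   -0.  ]
 [-0.01  0.    0.  ]
 [ 0.    0.   -0.  ]
 [ 0.   -0.    0.  ]
 [ 0.   -0.   -0.  ]]
[0, 1, 3, 4, 5, 6, 7] [-13.44 -43.47 296.55 180.54 263.04 239.43 149.29] [[ 11.34  -2.2    0.24]
 [  8.82  -7.89  -0.94]
 [  8.98  -7.17   0.07]
 [  9.03  -7.64   1.31]
 [  3.57 -10.99  -0.64]
 [  0.23  -2.26  -0.05]]
[0, 1, 3, 5, 6, 7, 8, 9] [  2.74  74.68 595.56 408.01  25.21 359.92   7.9   -9.33] [[ 4.07  0.45 -0.18]
 [-1.75 -3.43  0.36]
 [-2.43 -1.85  0.12]
 [-1.14 -0.53 -0.09]
 [ 8.42 -3.43 -0.1 ]
 [ 0.27 -2.02 -0.12]]
[0, 1, 2, 3, 4, 5, 6, 7, 8, 9] [  0.   140.34  11.5  591.83  -0.01 417.01 -25.24 371.09  -0.01   0.  ] [[ 0. -0. -0.]
 [-0. -0. -0.]
 [-0.  0.  0.]
 [ 0.  0. -0.]
 [-0. -0.  0.]
 [ 0. -0.  0.]]
75.17471112483632 74.02735 [-0. -0. -1.]
63.65601880581651 62.353 [-0. -0. -1.]
52.46803628285318 51.071 [-0. -0. -1.]
37.74885247152316 36.287 [-0. -0. -1.]
23.75206404756337 22.308 [-0. -0. -1.]
7.0083359152233164 7.476 [ 0.94  0.08 -0.33]
```

```bash
python3 - <<'E'
s=open('kin.py').read()
i=s.index("def blocks")
s=s[:i]+'''PAR=np.array([140.34,11.5,591.83,417.01,-25.24,371.08])
def blocks(q):
    A,B,C,T=mats(q);x,y,z=np.eye(3)
    return np.c_[A.apply(z),A.apply(y),B.apply(z),C.apply(x),C.apply(z),T.apply(x)]
'''+s[s.index("def fk"):]
s+='''
def ori(psi,al):  # psi world azimuth of tool x, al pitch down; tool y upish, z horizontal
    return Ro.from_euler("z",psi,degrees=True)*Ro.from_euler("y",al,degrees=True)*Ro.from_euler("x",90,degrees=True)
SPD=np.array([147.25,147.25,180,180,180,180])*.7
def allik(P,R):
    out=[]
    # analytic wrist centre, solve q1..q3 (elbow up), then wrist two ways
    w=P-R.apply([PAR[5],0,0]);r=np.hypot(w[0],w[1]);d=PAR[1]
    q1=np.degrees(np.arctan2(w[1],w[0])-np.arcsin(d/r));rr=np.sqrt(r*r-d*d);zz=w[2]-PAR[0]
    l3=np.hypot(PAR[3],PAR[4]);D2=rr*rr+zz*zz;c=(D2-PAR[2]**2-l3**2)/(2*PAR[2]*l3)
    if abs(c)>1:return out
    g=np.degrees(np.arccos(c)); off=np.degrees(np.arctan2(PAR[4],PAR[3])) # forearm angle rel
    q3=g+off; # angle from upper arm dir to elbow-wrist dir = q3 - off
    b=np.degrees(np.arctan2(rr,zz)-np.arctan2(l3*np.sin(np.radians(g)),PAR[2]+l3*np.cos(np.radians(g))))
    q=np.array([q1,b,q3,0,0,0]);C=mats(q)[2];N=(C.inv()*R).as_matrix()
    q5=np.degrees(np.arccos(np.clip(N[0,0],-1,1)));q4=np.degrees(np.arctan2(N[1,0],-N[2,0]));q6=np.degrees(np.arctan2(N[0,1],N[0,2]))
    for a4 in(q4,q4+360,q4-360):
        for a6 in(q6,q6+360,q6-360):
            qq=np.array([q1,b,q3,a4,q5,a6])
            if (qq>LO).all() and (qq<HI).all():out.append(qq)
    return out
'''
open('kin.py','w').write(s)
E
python3 - <<'E'
from kin import *
np.set_printoptions(precision=1,suppress=True)
# self test
q=np.array([7.476,-25.892,133.165,-54.316,2.937,146.505]);print(fk(q)[0],allik(*fk(q)))
q=np.array([-30,30,100,-80,60,50.]);print(fk(q)[0],allik(*fk(q)))
q=np.array([22.308,4.077,87.472,.006,88.512,114.891]);print(fk(q)[0],allik(*fk(q)))
def tip(s,x,z,R): return W(s,x,z)
for ps in range(0,121,20):
  for al in(0,10,20,30):
    R=ori(ps,al)
    a=allik(W(90,-120,160),R);b=allik(W(90,-160,50),R)
    print(ps,al,[x for x in a],[x for x in b])
E
```

```text
[479.3  58.9 404.2] [array([  7.5, -25.9, 133.2, -54.3,   2.9, 146.5])]
[ 458.4 -616.8  203.5] []
[419.2 184.5 323.1] [array([ 22.3,   4.1,  87.5,   0. ,  88.5, 114.9])]
0 0 [] [array([ -38.9,   67. ,  149.2,  135. ,  117.3, -114.6])]
0 10 [] []
0 20 [array([-29.2,  19.8, 145.9, 147.2,  57.7, -81.8])] [array([-36.2,  41.5, 148.2, 145.4,  78. , -95.9])]
0 30 [array([-26.7,  11.6, 138.7, 137.5,  35.1, -67.2])] [array([-33.3,  30. , 143.3, 144.3,  54.5, -85.5])]
20 0 [array([-47.3,  42.7, 140.2, 112.7,  91.1, -92.7])] [array([ -51.7,   58.5,  135. ,  107.9,   94.2, -102.9])]
20 10 [array([-46.4,  32.4, 138.6, 111.8,  76.5, -81.5])] [array([-50.9,  49.2, 136.1, 109.9,  81.8, -95. ])]
20 20 [array([-44. ,  23.3, 135. , 106.9,  62. , -67.9])] [array([-48.5,  39.9, 135.1, 109.7,  68.2, -85. ])]
20 30 [array([-40.3,  16.6, 129.9,  96.2,  49.2, -50.8])] [array([-44.9,  31.8, 132.2, 105.4,  54.4, -72.2])]
40 0 [array([-50.7,  43.3, 122.9,  89.4,  90.2, -76.2])] [array([-53.8,  56.4, 117.8,  86.3,  90.4, -84.3])]
40 10 [array([-50. ,  35.8, 122. ,  86.2,  80.7, -67.5])] [array([-53.1,  49.1, 11
[... 1311 characters left out ...]
64.4,  64.5,  46.7, 118.2, -54.9])]
100 20 [array([-36.3,  50.8,  68.8,  45.7, 115. , -48.5])] [array([-38.6,  59.2,  67. ,  41.9, 111.6, -55. ])]
100 30 [array([-34.9,  46. ,  70.1,  40.5, 109.2, -47.7])] [array([-37.4,  53.9,  70.1,  37.3, 104.4, -54.5])]
120 0 [array([-30.5,  66.7,  50.7,  50.9, 140.5, -46.5])] [array([-32.7,  75.9,  44.7,  45.4, 139.9, -52.2])]
120 10 [array([-30.3,  62.5,  51. ,  44.3, 135.6, -49.4])] [array([-32.5,  70.9,  47.2,  38.8, 133.5, -55.9])]
120 20 [array([-29.7,  57.8,  52.6,  38.1, 129.9, -52. ])] [array([-32. ,  65.5,  51. ,  33.1, 126.1, -58.7])]
120 30 [array([-28.8,  52.7,  55.4,  32.4, 123.3, -53.9])] [array([-31.2,  59.8,  55.8,  28.2, 117.9, -60.5])]
```

```bash
cat > srch.py <<'E'
from kin import *
import itertools
def box(a0,a1,hy,hz,n=7):
    return np.array([[x,y,z] for x in np.linspace(a0,a1,n) for y in np.linspace(-hy,hy,5) for z in np.linspace(-hz,hz,7)])
FB=box(-79,0,16,13.5);BB=np.vstack([box(-220,-79,38,89,6),box(-230,-180,100,30,3)])
def tocase(P): return np.c_[(P-H)@yt+100,(P-H)@xh,P[:,2]-75.5]
def lidcoord(c,q):  # radius along lid, height above inner face on back side
    r=-c[:,1]*np.cos(q)+c[:,2]*np.sin(q);h=c[:,1]*np.sin(q)+c[:,2]*np.cos(q);return r,h
def pushpose(R,s,z,q):
    # shift x so min h of finger points within lid extent = 10 (touching back)
    P0=W(s,0,z);f=tocase(P0+R.apply(FB));
    dx=0
    for _ in range(6):
        g=f+[0,dx,0];r,h=lidcoord(g,q);m=(g[:,0]>-1)&(g[:,0]<201)&(r<172)
        if not m.any():return None
        i=np.argmin(np.where(m,h,1e9));dx+=(10-h[i])/np.sin(q)
    g=f+[0,dx,0];r,h=lidcoord(g,q);m=(g[:,0]>-1)&(g[:,0]<201)&(r<172);i=np.argmin(np.where(m,h,1e9))
    b=tocase(P0+R.apply(BB))+[0,dx,0]
    clear=True
    for qq in(q,q+.15,1.66):
        bb=b+[0,(max(0,qq-q))*120,0];r,h=lidcoord(bb,qq)
        inside=(bb[:,0]>-12)&(bb[:,0]<212)&(r<182)&(h<14)
        if inside.any():clear=False
    return dx,g[i,0],r[i],clear
E
python3 - <<'E'
from srch import *
np.set_printoptions(precision=1,suppress=True)
catch=[]
for ps in(40,50,60,70,80,90,100):
  for al in(0,8,15,22):
    R=ori(ps,al);a=allik(W(80,-135,150),R)
    for q in a:catch.append((ps,al,R,q))
res=[]
for ps in range(-60,181,15):
 for al in range(30,91,10):
  for ro in range(-180,180,30):
   R=ori(ps,al)*Ro.from_euler("x",ro,degrees=True)
   best=min(catch,key=lambda c:(c[2].inv()*R).magnitude())
   if np.degrees((best[2].inv()*R).magnitude())>75:continue
   for s in(30,60,100):
    for z in(190,205):
     pp=pushpose(R,s,z,1.27)
     if pp is None or not pp[3] or not(12<pp[1]<188) or not(60<pp[2]<146):continue
     for q in allik(W(s,pp[0],z),R):
      for c in catch:
        t=max(np.degrees((c[2].inv()*R).magnitude())/85.6,np.max(abs(c[3]-q)/SPD))
        res.append((t,ps,al,ro,s,z,c[0],c[1],pp,q,c[3]))
res.sort(key=lambda r:r[0])
for r in res[:25]:print(*r[:8],np.array(r[8]),r[9],r[10])
best={}
for r in res:
    k=(r[6],r[7])
    if k not in best:best[k]=r
for k,r in best.items():print(k,*r[:6])
E
```

```text
0.6530108824546568 0 30 0 30 190 40 0 [ -6.7  23.  141.6   1. ] [ -5.1   0.7 144.5 169.6  25.4 -83.2] [-52.7  44.6 122.4  87.3  90.6 -77. ]
0.6704186448106415 0 30 0 30 190 40 8 [ -6.7  23.  141.6   1. ] [ -5.1   0.7 144.5 169.6  25.4 -83.2] [-52.3  38.6 121.9  85.1  83.2 -70.3]
0.6928755144634776 0 30 0 30 190 40 15 [ -6.7  23.  141.6   1. ] [ -5.1   0.7 144.5 169.6  25.4 -83.2] [-51.2  33.6 120.9  82.3  77.  -63.8]
0.7199899037272351 0 30 0 30 190 50 0 [ -6.7  23.  141.6   1. ] [ -5.1   0.7 144.5 169.6  25.4 -83.2] [-51.8  46.2 113.4  78.9  94.1 -70. ]
0.7236936711269912 0 30 0 30 190 40 22 [ -6.7  23.  141.6   1. ] [ -5.1   0.7 144.5 169.6  25.4 -83.2] [-49.5  29.1 119.3  78.4  71.2 -56.4]
0.7411276896761096 0 30 0 30 190 50 8 [ -6.7  23.  141.6   1. ] [ -5.1   0.7 144.5 169.6  25.4 -83.2] [-51.5  40.9 113.   76.2  87.8 -64.5]
0.7644379517796667 0 30 0 30 190 50 15 [ -6.7  23.  141.6   1. ] [ -5.1   0.7 144.5 169.6  25.4 -83.2] [-50.5  36.5 112.3  73.3  82.5 -59.1]
0.7763070608244762 0 30 0 30 190 60 0 [ -6.7  23.  141.6   1. ] [ -5.1   0.7 144.5 169.6  25.4 -83.2] [-50.1  48.5 10
[... 2873 characters left out ...]
2) 0.8494660825895426 0 30 0 30 190
(70, 8) 0.8522520763822896 0 30 0 30 190
(70, 15) 0.8692689297424703 0 30 0 30 190
(70, 0) 0.8808048208148702 0 30 0 30 190
(70, 22) 0.8958284449804985 0 30 0 30 190
(80, 22) 0.9384590212528799 0 30 0 30 190
(80, 15) 0.9481464757763051 0 30 0 30 190
(80, 8) 0.9635205841029554 0 30 0 30 190
(80, 0) 0.98769895773671 0 30 0 30 190
(90, 22) 1.0546588831079302 0 30 0 30 190
(90, 15) 1.0628060794579528 0 30 0 30 190
(90, 8) 1.0757767527703226 0 30 0 30 190
(90, 0) 1.0962729639749782 0 30 0 30 190
(100, 22) 1.170958239589438 0 30 0 30 190
(100, 15) 1.1778055232891738 0 30 0 30 190
(100, 8) 1.1887313301567066 0 30 0 30 190
(100, 0) 1.2060560306977801 0 30 0 30 190
```

>>> {"api": "send_rows", "payload": {"commands": [[[0,0,0,0,0,-0.06],[0,0,0,0,0,-0.09]]]}}

```text
time_s: 3.48
ee_pos: [483.8, 46.1, 408.0]
ee_rot: [90.1, 28.3, 1.2]
force: [1.0, -1.8, 0.1]
gripper_width: 0.3
```

```bash
python3 r.py
```

```text
3.475 [483.829  46.094 407.991] [[0.880031429120798, 0.47447828196257896, 0.020372621467189878], [0.018941278469889578, 0.007796830757491602, -0.9997901966913184], [-0.4745375767307918, 0.8802326791115963, -0.0021257691524396716]] [  9.879 -24.477 124.14  -22.358  20.358 115.353] 0.28754055724982086
D [ 0.09  -0.84  -0.944  0.013 -0.008 -0.171]
F [ 1.708 -1.102 -0.373  0.003 -0.015  0.079]
```

>>> {"api": "send_rows", "payload": {"commands": [[[0,0,0,0,0,-0.03],[0,0,0,0,0,-0.03]]]}}

```text
time_s: 3.72
ee_pos: [488.2, 46.9, 414.5]
ee_rot: [90.3, 38.3, 1.3]
force: [0.4, -0.4, 0.5]
gripper_width: 0.7
```

```bash
python3 r.py
```

```text
3.725 [488.163  46.918 414.531] [[0.784280428574734, 0.6200792899961833, 0.020146549889761944], [0.01831810763596342, 0.009314554027882949, -0.999788820709603], [-0.6201359982191558, 0.7844838514597293, -0.004053456752011297]] [  8.226 -21.221 114.268  -9.248  35.836 102.1  ] 0.6723236202788256
D [ 0.242 -0.891 -0.935  0.013 -0.007 -0.143]
F [ 1.881 -0.868 -0.363  0.004 -0.014  0.106]
```

```bash
cat > path.py <<'E'
from srch import *
from scipy.spatial.transform import Slerp
np.set_printoptions(precision=1,suppress=True)
def check(P0,R0,P1,R1,n=6,q0=None):
    sl=Slerp([0,1],Ro.concatenate([R0,R1]));prev=q0
    for t in np.linspace(0,1,n+1):
        a=allik(P0+(P1-P0)*t,sl(t))
        if not a: print(t,"NOIK");continue
        q=a[0] if prev is None else min(a,key=lambda v:abs(v-prev).max())
        d=0 if prev is None else np.max(abs(q-prev)/SPD);prev=q
        print(round(t,2),q,"dt",np.round(d,2))
    print("rot",np.degrees((R0.inv()*R1).magnitude()),"dist",np.linalg.norm(P1-P0));return prev
E
python3 - <<'E'
from path import *
p,R=pose();q=env.state()["qpos"]
A=np.array([480,-120,380.]);RA=ori(40,30)
check(p,R,A,RA,6,q)
B=W(30,-60,330);RB=ori(0,30);print(B)
qb=check(A,RA,B,RB,5)
C=W(30,45,300);qc=check(B,RB,C,RB,3,qb);
Dn=W(30,45,190);qd=check(C,RB,Dn,RB,3,qc)
E_=W(30,-6.7,190);check(Dn,RB,E_,RB,3,qd)
for al in(25,30,35,40):
  for s in(25,30,40,50):
   for z in(180,190,200):
    pp=pushpose(ori(0,al),s,z,1.27);print(al,s,z,np.array(pp,float) if pp else None,len(allik(W(s,pp[0],z),ori(0,al))))
E
```

```text
0.0 [  8.2 -21.2 114.3  -9.2  35.8 102.1] dt 0.0
0.17 [-10.  -21.8 116.3  24.7  36.4  59.3] dt 0.34
0.33 [-26.9 -19.7 117.1  47.3  47.3  27.4] dt 0.25
0.5 [-39.4 -15.5 116.6  56.8  59.5   8.4] dt 0.15
0.67 [-47.6 -10.1 114.9  60.1  69.7  -4.1] dt 0.1
0.83 [-52.8  -4.2 112.1  60.6  78.  -13.2] dt 0.07
1.0 [-56.    1.8 108.2  59.8  85.1 -20.3] dt 0.06
rot 39.67837949057396 dist 170.6477137652998
[542.3 -61.8 330. ]
0.0 [-56.    1.8 108.2  59.8  85.1 -20.3] dt 0
0.2 [-53.6  -2.3 113.8  63.   75.8 -16.9] dt 0.07
0.4 [-49.2  -6.3 118.9  66.2  65.  -12.6] dt 0.09
0.6 [-42.2  -9.9 123.2  69.2  51.9  -7.3] dt 0.1
0.8 [-31.9 -12.6 126.5  71.4  35.9  -0.1] dt 0.13
1.0 [-18.5 -13.4 128.6  69.5  17.   11.8] dt 0.15
rot 40.0 dist 98.87560074722909
0.0 [-18.5 -13.4 128.6  69.5  17.   11.8] dt 0.0
0.33 [ -9.8 -13.3 130.1  67.6   9.2  17.8] dt 0.08
0.6666666666666666 NOIK
1.0 NOIK
rot 0.0 dist 109.20164833920778
0.0 NOIK
0.33 [   7.8   -7.7  136.   220.4   10.5 -126. ] dt 1.21
0.67 [   7.8   -3.7  139.9  203.2   17.4 -108.3] dt 0.14
1.0 [   7.8    1.4  143.7  195.7   25.7 -100.3] dt 0.07
rot 0.0 dis
[... 1369 characters left out ...]
8 172.8   1. ] 1
35 40 180 [ -3.8  31.8 153.5   0. ] 1
35 40 190 [ -6.9  31.8 163.2   0. ] 1
35 40 200 [-10.   31.8 172.8   0. ] 1
35 50 180 [ -3.8  41.8 153.5   0. ] 1
35 50 190 [ -6.9  41.8 163.2   0. ] 1
35 50 200 [-10.   41.8 172.8   0. ] 1
40 25 180 [ -3.9  15.7 174.6   0. ] 1
40 25 190 [ -7.   15.7 184.3   1. ] 1
40 25 200 [-10.1  15.7 194.    1. ] 1
40 30 180 [ -3.9  20.7 174.6   0. ] 1
40 30 190 [ -7.   20.7 184.3   0. ] 1
40 30 200 [-10.1  20.7 194.    1. ] 1
40 40 180 [ -3.9  30.7 174.6   0. ] 1
40 40 190 [ -7.   30.7 184.3   0. ] 1
40 40 200 [-10.1  30.7 194.    1. ] 1
40 50 180 [ -3.9  40.7 174.6   0. ] 1
40 50 190 [ -7.   40.7 184.3   0. ] 1
40 50 200 [-10.1  40.7 194.    0. ] 1
```

```bash
python3 - <<'E'
from path import *
catch=[]
for ps in(30,40,50,60,70,80,90,100):
  for al in(0,8,15,20):
    R=ori(ps,al);a=allik(W(80,-135,150),R)
    for q in a:catch.append((ps,al,R,q))
res=[]
for ps in range(-60,181,15):
 for al in range(50,91,8):
  for ro in range(-180,180,20):
   R=ori(ps,al)*Ro.from_euler("x",ro,degrees=True)
   for s in(30,60,100):
    for z in(195,210):
     pp=pushpose(R,s,z,1.27)
     if pp is None or not pp[3] or not(12<pp[1]<188) or not(60<pp[2]<146):continue
     for q in allik(W(s,pp[0],z),R):
      if q[4]<25 or q[3]>120:continue
      for c in catch:
        t=max(np.degrees((c[2].inv()*R).magnitude())/85.6,np.max(abs(c[3]-q)/SPD))
        res.append((t,ps,al,ro,s,z,c[0],c[1],pp,q,c[3]))
res.sort(key=lambda r:r[0])
for r in res[:300:12]:print(*r[:8],np.array(r[8]),r[9],r[10])
E
python3 - <<'E'
from path import *
for al in(74,82,90):
  for ps in(40,60,86):
    R=ori(ps,al);pp=pushpose(R,60,205,1.27);print(al,ps,pp,[q for q in allik(W(60,pp[0],205),R)])
E
```

```text
74 40 (np.float64(-7.934476650115113), np.float64(58.36770712427916), np.float64(313.3882112925431), True) [array([-10.2,  11.4,  97.5,  13.9,  61.5,  34.2])]
74 60 (np.float64(-8.606434336637571), np.float64(65.44315428684789), np.float64(311.19014189011006), True) [array([-12.2,  14.2,  93.7,  16.4,  67.9,  12.2])]
74 86 (np.float64(-12.918405617794022), np.float64(46.54031145351045), np.float64(310.5423542493971), True) [array([-13. ,  18.4,  87.7,  16.2,  76.9, -13.1])]
82 40 (np.float64(-8.288530453252735), np.float64(58.03470527376262), np.float64(335.3613847629717), True) [array([-6.1, 14.2, 92.1,  6.2, 68.2, 41.9])]
82 60 (np.float64(-8.866090077237711), np.float64(65.2407981214885), np.float64(333.68789147087176), True) [array([-7.2, 15.6, 90.3,  7.8, 71.2, 20.5])]
82 86 (np.float64(-13.131624264783952), np.float64(46.54152646822523), np.float64(333.2981577487077), True) [array([-8. , 17.7, 87.3,  8.2, 75.8, -6.1])]
90 40 (np.float64(-8.870835661177171), np.float64(57.922979787086426), np.float64(353.3267975108227), True) [array([-2.4, 17.6, 86.9,  0. , 75.5, 47.6])]
90 60 (np.float64(-9.41672378104907), np.float64(65.17290558268834), np.float64(352.2185067800675), True) [array([-2.5, 17.6, 86.9,  0. , 75.5, 27.5])]
90 86 (np.float64(-13.666677854324515), np.float64(46.5419341179429), np.float64(352.10681228396794), True) [array([-2.9, 17.5, 86.9,  0. , 75.5,  1.1])]
```

```bash
sed -i 's/    clear=True/    clear=True;rc=r[i]/; s/return dx,g\[i,0\],r\[i\],clear/return dx,g[i,0],rc,clear/' srch.py
python3 - <<'E'
from path import *
catch=[]
for ps in(30,40,50,60,70,80,90,100):
  for al in(0,8,15,20):
    R=ori(ps,al);a=allik(W(80,-135,150),R)
    for q in a:catch.append((ps,al,R,q))
res=[]
for ps in range(-60,181,15):
 for al in range(34,91,8):
  for ro in range(-180,180,30):
   R=ori(ps,al)*Ro.from_euler("x",ro,degrees=True)
   if min(np.degrees((c[2].inv()*R).magnitude()) for c in catch)>90:continue
   for s in(30,70):
    for z in(195,210):
     pp=pushpose(R,s,z,1.27)
     if pp is None or not pp[3] or not(12<pp[1]<188) or not(60<pp[2]<146):continue
     for q in allik(W(s,pp[0],z),R):
      if q[4]<25 or q[3]>120:continue
      for c in catch:
        t=max(np.degrees((c[2].inv()*R).magnitude())/85.6,np.max(abs(c[3]-q)/SPD))
        res.append((t,ps,al,ro,s,z,c[0],c[1],pp,q,c[3]))
res.sort(key=lambda r:r[0])
seen=set()
for r in res:
    k=(r[1],r[2],r[3])
    if k in seen:continue
    seen.add(k);print(np.round(r[0],2),*r[1:8],np.array(r[8]),r[9],r[10])
    if len(seen)>22:break
E
```

```text
0.45 15 50 -30 30 210 40 20 [ -9.4  31.3 132.9   1. ] [-15.1  -1.9 123.1  41.3  29.2  -1.4] [-50.1  30.3 119.8  79.6  72.8 -58.6]
0.58 15 58 -30 30 210 50 20 [ -9.5  30.8 133.8   1. ] [-11.7  -0.1 116.4  23.4  36.9  17.7] [-49.5  33.6 111.5  70.8  79.  -54.9]
0.58 30 66 -30 30 210 50 20 [-10.4  35.7 134.7   1. ] [-13.5   4.6 107.6  20.9  51.8   5.8] [-49.5  33.6 111.5  70.8  79.  -54.9]
0.63 90 74 0 30 195 90 20 [ -8.9  17.6 117.4   1. ] [-12.9  16.7  91.7  16.1  75.8 -17.4] [-40.7  47.7  77.6  48.4 107.6 -49.5]
0.63 60 74 0 30 210 60 20 [-10.2  35.4 133.1   1. ] [-12.8  11.3  96.8  16.5  67.9  11.5] [-48.1  37.  103.1  63.6  85.7 -52.3]
0.63 75 74 0 30 210 70 20 [-12.2  40.4 133.1   1. ] [-13.5  13.8  93.6  16.8  72.9  -3.5] [-46.   40.5  94.5  57.7  92.8 -50.6]
0.63 105 74 0 30 210 100 20 [-10.9  22.3 133.1   1. ] [-12.2  18.5  86.9  14.3  82.3 -30.1] [-37.6  51.3  69.3  44.4 115.1 -50.1]
0.64 15 66 -30 30 210 60 20 [ -9.6  30.3 134.7   1. ] [ -8.8   2.7 109.8  13.2  46.2  28.8] [-48.1  37.  103.1  63.6  85.7 -52.3]
0.65 15 50 -60 30 210 50 20 [-13.5  39.4 140.2   1. ] [-15.8  -1.9
[... 1182 characters left out ...]
56.7  15.7] [-49.5  33.6 111.5  70.8  79.  -54.9]
0.66 150 66 30 30 210 100 20 [ -9.8  27.3 134.7   1. ] [ -8.3  28.2  74.    8.8 100.2 -38.5] [-37.6  51.3  69.3  44.4 115.1 -50.1]
0.67 135 66 0 30 210 100 20 [ -9.5  32.2 130.9   1. ] [-11.2  26.4  77.   13.2  96.7 -57. ] [-37.6  51.3  69.3  44.4 115.1 -50.1]
0.67 135 74 30 30 210 100 20 [-11.3  22.3 135.7   1. ] [ -8.9  22.3  81.2   9.3  89.6 -25.1] [-37.6  51.3  69.3  44.4 115.1 -50.1]
0.67 120 74 0 30 210 100 20 [ -9.6  27.5 133.1   1. ] [-10.6  20.5  83.8  12.1  86.3 -42.5] [-37.6  51.3  69.3  44.4 115.1 -50.1]
0.67 0 58 -60 30 195 40 20 [ -6.9  34.6 124.1   1. ] [ -3.3  -0.4 119.1   3.6  29.4  24. ] [-50.1  30.3 119.8  79.6  72.8 -58.6]
```

```bash
cat >> path.py <<'E'
def cs(P): return tocase(np.atleast_2d(P))[0]+[0,0,75.5]
RP=ori(60,74)
def rp(P,R1,p=None,R=None):
    if p is None:p,R=pose()
    return np.round(row(P,R1,p,R),3)
E
python3 - <<'E'
from path import *
p,R=pose();q=env.state()["qpos"];print(cs(p))
for qq in(1.66,1.5,1.4,1.3,1.27,1.24,1.2):print(qq,[np.round(pushpose(RP,40,205,qq),1)])
A=W(40,60,320);B=W(40,60,205)
qa=check(p,R,A,RP,5,q);qb=check(A,RP,B,RP,2,qa);check(B,RP,W(40,-20,205),RP,3,qb)
print(rp(A,RP))
E
```

```text
[-31.9  44.5 414.5]
1.66 [array([ 54.1,  40.7, 164.6,   1. ])]
1.5 [array([ 28. ,  40.7, 162.8,   1. ])]
1.4 [array([ 11.5,  40.7, 163.7,   1. ])]
1.3 [array([ -4.6,  45.4, 127. ,   1. ])]
1.27 [array([ -8.6,  45.4, 127.9,   1. ])]
1.24 [array([-12.7,  45.4, 128.8,   1. ])]
1.2 [array([-18.2,  45.4, 130.3,   1. ])]
0.0 [  8.2 -21.2 114.3  -9.2  35.8 102.1] dt 0.0
0.2 [ -1.8 -16.8 110.   12.1  43.1  68.8] dt 0.26
0.4 [ -6.5 -10.9 104.5  19.2  52.9  50.4] dt 0.15
0.6 [-7.7 -4.4 98.2 19.9 62.5 39. ] dt 0.09
0.8 [-6.8  2.4 91.2 17.9 71.5 30.7] dt 0.07
1.0 [-4.8  9.3 83.8 14.7 80.3 23.5] dt 0.07
rot 68.03956649631553 dist 119.77782304425531
0.0 [-4.8  9.3 83.8 14.7 80.3 23.5] dt 0.0
0.5 [-4.8 10.3 90.6 15.1 72.8 21.5] dt 0.06
1.0 [-4.8 12.1 96.6 15.9 65.2 19.2] dt 0.06
rot 0.0 dist 115.0
0.0 [-4.8 12.1 96.6 15.9 65.2 19.2] dt 0.0
0.33 [-7.8 12.1 96.6 16.2 66.  16.3] dt 0.03
0.67 [-10.8  12.3  96.3  16.4  66.9  13.3] dt 0.03
1.0 [-13.7  12.6  96.   16.6  67.8  10.5] dt 0.03
rot 0.0 dist 80.0
[ 1.2 -0.3 -0.1 -0.1  0.1 -0.1]
```

```bash
sed -i 's/return np.round(row(P,R1,p,R),3)/return np.round(row(P,R1,p,R),3).tolist()/' path.py
python3 - <<'E'
from path import *
p,R=pose();A=W(40,85,320)
check(p,R,A,RP,7,env.state()["qpos"]);print(rp(A,RP))
E
```

```text
0.0 [  8.2 -21.2 114.3  -9.2  35.8 102.1] dt 0.0
0.14 [  1.3 -18.2 111.3   6.9  40.3  77.7] dt 0.19
0.29 [ -2.8 -14.3 107.8  15.1  46.8  61.7] dt 0.13
0.43 [ -4.8 -10.  103.7  18.4  53.7  50.8] dt 0.09
0.57 [-5.4 -5.4 99.1 19.  60.4 42.9] dt 0.06
0.71 [-4.9 -0.5 94.2 18.2 66.9 36.6] dt 0.05
0.86 [-3.7  4.4 89.1 16.5 73.3 31.2] dt 0.05
1.0 [-2.   9.4 83.7 14.3 79.6 26.3] dt 0.05
rot 68.03956649631553 dist 125.48813734919115
[1.178, -0.275, -0.333, -0.138, 0.092, -0.09]
```

>>> {"api": "send_rows", "payload": {"commands": [[[0.12,-0.03,-0.04,-0.017,0.012,-0.011],[0.25,-0.06,-0.08,-0.034,0.023,-0.022],[0.37,-0.1,-0.12,-0.052,0.034,-0.034],[0.5,-0.13,-0.16,-0.069,0.046,-0.045],[0.62,-0.17,-0.2,-0.086,0.058,-0.056],[0.75,-0.2,-0.25,-0.103,0.069,-0.067],[0.87,-0.24,-0.29,-0.12,0.08,-0.079],[1,-0.27,-0.33,-0.138,0.092,-0.09],[1,-0.27,-0.33,-0.138,0.092,-0.09]]]}}

```text
time_s: 4.85
ee_pos: [546.4, 80.6, 322.7]
ee_rot: [91.5, 74.4, 61.3]
force: [-0.7, 0.7, -0.2]
gripper_width: 0.7
```

Run:
```python
from path import *
p,R=pose();print(cs(p),R.as_matrix()[:,0],env.state()["qpos"],rp(W(40,85,205),RP))
```

```text
[ 23.8  82.3 322.7] [ 0.1  0.2 -1. ] [-2.1  8.1 84.8 14.1 80.3 26.5] [1.159, -0.224, 0.143, -0.001, -0.001, 0.001]
```

>>> {"api": "send_rows", "payload": {"commands": [[[0.3,-0.06,0.04,0,0,0],[0.65,-0.14,0.09,0,0,0],[1,-0.22,0.14,0,0,0],[1,-0.22,0.14,0,0,0]]]}}

```text
time_s: 5.35
ee_pos: [557.5, 79.3, 221.5]
ee_rot: [92.0, 74.4, 61.8]
force: [-0.1, -0.5, 1.9]
gripper_width: 0.0
```

```bash
cat > ang.py <<'E'
from path import *
def lid(tag,save=True):
    im,d=env.grab_frame("scene");S=cloud("scene",d);a=im.astype(int)
    if save:cv2.imwrite(f"pics/{tag}.png",im[:,:,::-1])
    m=(a[...,0]>140)&(a[...,1]<125)&(a[...,2]<90)&(a[...,0]>1.6*a[...,1])
    c=tocase(S[m]);k=(c[:,0]>0)&(c[:,0]<200)&(c[:,2]>3)&(c[:,2]<175)&(c[:,1]>-175)&(c[:,1]<45);c=c[k]
    if len(c)<50:return None
    # fit q by robust ls: distance h=10
    f=lambda v:c[:,1]*np.sin(v[0])+c[:,2]*np.cos(v[0])-10
    best=min((least_squares(f,[g],loss="soft_l1",f_scale=2.) for g in(1.5,1.,.5,.1)),key=lambda r:r.cost)
    return best.x[0],len(c),np.median(abs(best.fun)),env.state()["time_s"]
E
python3 - <<'E'
from ang import *
print(lid("a1"))
p,R=pose();print(cs(p),env.state()["force"],rp(W(40,-5,205),RP))
E
```

```text
(np.float64(1.6596055977436965), 6027, np.float64(0.8004372496931591), 5.4)
[ 36.6  82.2 224. ] [-0.1 -0.1  1. ] [-0.029, -0.791, 0.413, -0.0, -0.001, 0.001]
```

View pics/a1.png

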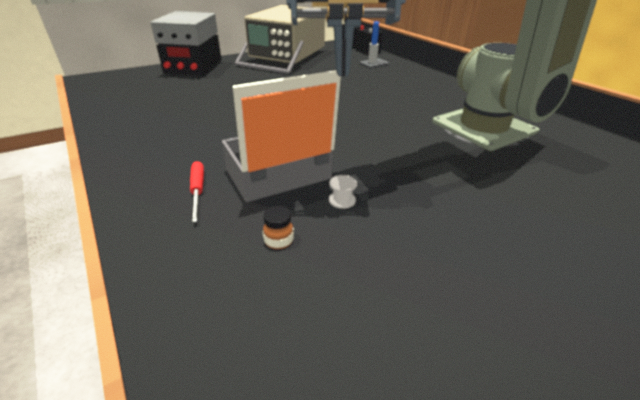

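Run:
```python
from path import *
p,R=pose();print(p,proj("scene",[p,p-79*R.as_matrix()[:,0],W(0,15,245),W(40,15,245)]))
im=cv2.imread("pics/a1.png")[0:180,220:440];cv2.imwrite("pics/a1c.png",cv2.resize(im,None,fx=3.3,fy=3.3))
```

```text
[559.2  79.6 224. ] [[341.1  96.1]
 [342.1  45.2]
 [340.3  69.3]
 [320.9  72.3]]
```

View pics/a1c.png

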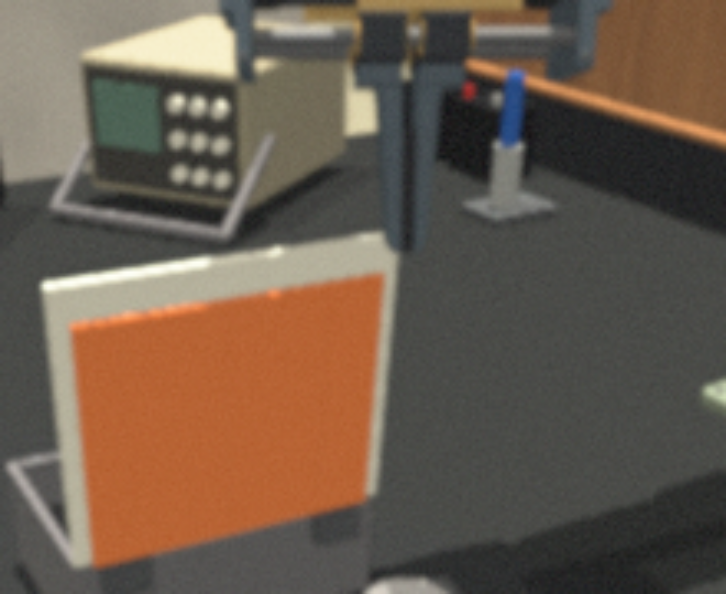

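Run:
```python
from path import *
im,d=env.grab_frame("scene");S=cloud("scene",d)
for v in range(30,100,6):
    print(v,[ (S[v,u],round(float(d[v,u]))) for u in(339,343,347)])
cv2.imwrite("pics/a2.png",im[:,:,::-1]);p,R=pose();print(p)
for n in("top","wrist"):
    a,_=env.grab_frame(n);cv2.imwrite(f"pics/a2{n}.png",a[:,:,::-1])
```

```text
30 [(array([560. ,  66.3, 324.7]), 568), (array([-165.7, -943.8,   62.9]), 1724), (array([549.8,  73.2, 325. ]), 568)]
36 [(array([561.3,  68.8, 316.8]), 570), (array([-167.4, -943.8,   36.6]), 1740), (array([551.2,  76. , 317.1]), 570)]
42 [(array([562.8,  71.7, 308.8]), 572), (array([554.4,  70.6, 307.6]), 578), (array([551. ,  76.6, 308.5]), 575)]
48 [(array([564.2,  74.3, 300.7]), 575), (array([554.8,  72. , 299. ]), 582), (array([553.1,  80.3, 300.6]), 576)]
54 [(array([564. ,  74.8, 291.8]), 580), (array([557.7,  76.9, 291.5]), 581), (array([551.9,  79.6, 291.3]), 582)]
60 [(array([565.9,  78.2, 283.8]), 582), (array([558.3,  78.6, 282.8]), 585), (array([554.3,  83.8, 283.5]), 583)]
66 [(array([566.3,  79.6, 274.9]), 586), (array([561.2,  83.4, 275.1]), 585), (array([555.8,  86.8, 275.2]), 585)]
72 [(array([567.5,  82. , 266.3]), 589), (array([560.8,  83.7, 265.7]), 591), (array([557.1,  89.5, 266.7]), 588)]
78 [(array([521.3,  17.1, 230.3]), 674), (array([ 109.3, -542.1,    0.4]), 1369), (array([  94.3, -537.2,   -0.6]), 1373)]
84 [(array([520. ,  16.1, 218.6]), 682), (array([ 142.7, -493.7,   -1.6]), 1323), (array([ 132.6, -483.2,   -0.2]), 1319)]
90 [(array([520.3,  17.5, 207.8]), 688), (array([ 178.6, -442.2,   -0.8]), 1272), (array([ 167.3, -434.2,   -0.2]), 1271)]
96 [(array([ 218.5, -408.1,   -3.2]), 1232), (array([ 213.8, -391.7,    1.4]), 1221), (array([ 199.9, -388.2,   -0.1]), 1225)]
[560.4  79.7 225.6]
```

View pics/a2top.png

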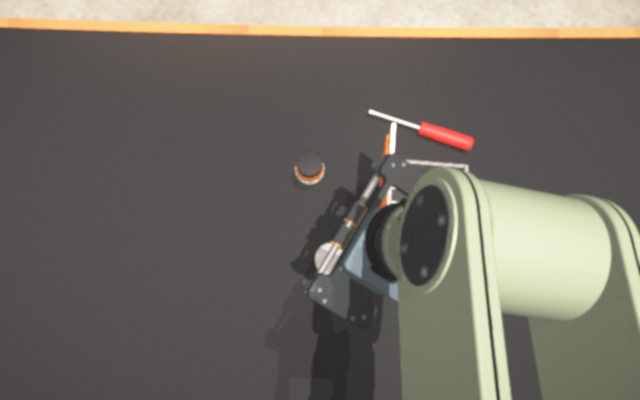

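View pics/a2.png

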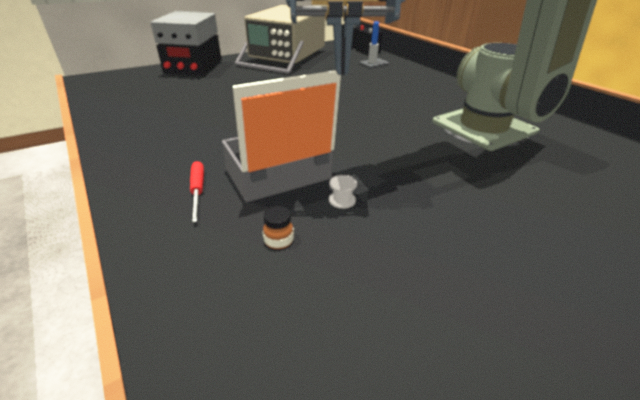

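View pics/a2wrist.png

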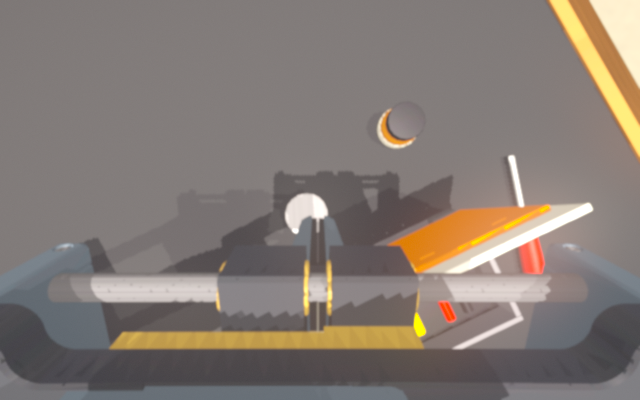

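Run:
```python
from path import *
p,R=pose();c=env.get_calibration("wrist")
im,d=env.grab_frame("wrist");print(p, proj("wrist",[p,p-R.apply([19,0,0]),p-R.apply([38,0,0]),p-R.apply([60,0,0])],c))
T=c["camera_from_world"]
for u,v in((306,225),(329,225),(306,240),(329,245),(310,218),(326,218),(305,212)):
    o,dr=ray("wrist",(u,v),c);P=o+dr*d[v,u];print(u,v,d[v,u],R.inv().apply(P-p))
cv2.imwrite("pics/w3.png",cv2.resize(im[170:330,230:410],None,fx=4,fy=3.5)[:,:,::-1])
```

```text
[561.4  79.9 226.8] [[316.6 221. ]
 [316.5 231.8]
 [316.5 244.6]
 [316.3 263.1]]
306 225 165.00223 [-51.8  17.9  -5.5]
329 225 165.96762 [-50.9  17.5   6.7]
306 240 147.28401 [-70.4  17.7  -4.8]
329 245 144.14812 [-73.9  16.9   5.9]
310 218 175.56233 [-40.9  17.7  -3.6]
326 218 175.99158 [-40.5  17.5   5.4]
305 212 402.51508 [174.3 -55.1 -15.4]
```

View pics/w3.png

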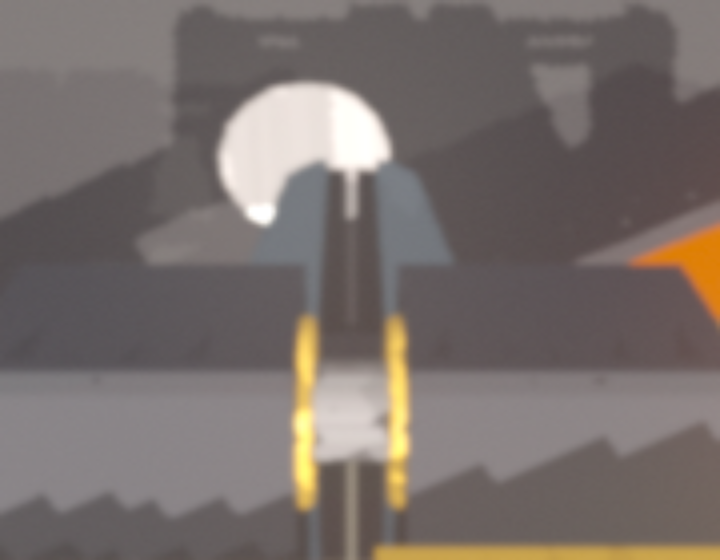

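Run:
```python
from path import *
p,R=pose();c=env.get_calibration("wrist")
print(p,proj("wrist",[[542.5,81.7,44],[708,121,60],W(200,-140,75),W(0,-140,75)],c))
im,d=env.grab_frame("wrist")
def P(u,v):
    o,dr=ray("wrist",(u,v),c);return o+dr*d[v,u]
for u,v in((300,205),(405,120),(200,80),(450,350),(500,316),(520,318)):print(u,v,P(u,v))
```

```text
[561.5  80.  226.7] [[303.6 214.3]
 [403.6 120.3]
 [521.7 319.5]
 [369.4 392.6]]
300 205 [544.4  94.4  42.6]
405 120 [709.9 120.5  59.4]
200 80 [507.3 318.8  -0.7]
450 350 [580.3  51.1 375.5]
500 316 [ 691.3 -148.5   57.7]
520 318 [ 705.3 -151.4   74.8]
```

Run:
```python
from path import *
p,R=pose();print(p)
for L in(0,30,36,42):print(L,proj("scene",[p+R.apply([-L,16,0]),p+R.apply([-L,-16,0])]))
im,d=env.grab_frame("scene");S=cloud("scene",d)
m=(S[...,2]>235)&(abs(S[...,0]-558)<120)&(S[...,1]>35)
t=R.inv().apply(S[m]-p);print(len(t))
for a in range(-140,0,6):
    k=(t[:,0]>a)&(t[:,0]<=a+6)
    if k.sum()>3:print(a,k.sum(),t[k,1].min(),t[k,1].max(),t[k,2].min(),t[k,2].max())
```

```text
[561.5  80.  226.5]
0 [[341.   95.9]
 [339.4  94.2]]
30 [[341.5  76.6]
 [339.8  75.8]]
36 [[341.6  72.6]
 [339.9  72. ]]
42 [[341.7  68.7]
 [339.9  68.3]]
2434
-140 112 -22.848867294471216 40.55512191725772 -85.96184925876311 81.84148893437795
-134 439 -28.275303644112206 41.543521859763636 -80.46307452811163 82.10325231717607
-128 538 -32.93276098574659 40.97626316816876 -80.39592625159919 82.15119170298402
-122 281 -33.47223434691707 39.64217714505827 -79.69171326180263 80.89395199699366
-116 181 -30.58876225240708 37.218554457411656 -80.30826094183551 81.11793343380532
-110 127 -20.57194731770664 22.066940016480523 -24.25687580408677 25.024718667292365
-104 73 -14.878363561537196 19.857616761457095 -14.376108958377465 14.681436294396471
-98 80 -14.069279428420504 21.186967319555926 -13.143701435479922 13.986661256672065
-92 74 -5.522865827156067 20.14774342921651 -13.182344208602652 13.585189730199662
-86 72 -9.821278740734328 20.548230005895352 -11.938964605932288 12.995964252776172
-80 71 -12.656643711916692 19.49187055332169 -12.142757882542579 12.531767790670612
-74 75 1.9645883756957532 20.066684874951424 -10.845400934856665 12.047847491120109
-68 66 -4.080055786430353 19.924396052971186 -10.975049122020243 11.498125822387623
-62 60 -11.622942790484661 19.227312935554526 -9.507222520835837 11.118149938839183
-56 59 -13.73540379494298 19.34136473164416 -9.9706443007253 10.58158239448818
-50 53 -0.48303555127901776 19.503379077251246 -9.754686173921554 10.00561603267362
-44 47 -2.728152745662603 19.86324944854016 -8.510244278759938 9.622803683249167
-38 10 -3.335555289845794 17.848045922877738 -5.29416791928836 7.522081948270075
```

```bash
python3 - <<'E'
s=open('srch.py').read()
s=s.replace("FB=box(-79,0,16,13.5)","FB=box(-79,0,16.5,1.);FB[:,2]*=np.interp(FB[:,0],[-79,-5,0],[14,9,8])")
open('srch.py','w').write(s)
s=open('path.py').read()
s=s.replace("def rp(P,R1,p=None,R=None):","OFF=35.\ndef tip():\n    p,R=pose();return p-R.apply([OFF,0,0]),R\ndef TP(P,R1): return np.asarray(P)+R1.apply([OFF,0,0])\ndef rp(P,R1,p=None,R=None):\n    P=TP(P,R1)")
open('path.py','w').write(s)
E
python3 - <<'E'
from path import *
t,R=tip();print(cs(t),t)
for z in(195,205):
  for qq in(1.66,1.5,1.4,1.3,1.27,1.24,1.2):print(z,qq,np.round(pushpose(RP,50,z,qq),1))
for al in(8,12,16,20):
  for ps in(50,60,70,80):
    R1=ori(ps,al);print(al,ps,[len(allik(TP(W(70,x,z),R1),R1)) for x,z in((-120,160),(-156,55),(-156,40),(-200,40))])
print(rp(W(50,75,200),RP), rp(W(50,65,200),RP))
E
```

```text
[ 34.6  74.1 259.9] [556.7  71.7 259.9]
195 1.66 [ 57.5  47.8 167.1   0. ]
195 1.5 [ 30.9  47.8 165.3   0. ]
195 1.4 [ 14.3  47.8 166.3   0. ]
195 1.3 [ -2.9  47.8 169.1   0. ]
195 1.27 [ -7.4  50.1 130.5   0. ]
195 1.24 [-11.1  50.3 118.1   0. ]
195 1.2 [-16.2  50.3 119.4   0. ]
205 1.66 [ 53.6  48.5 164.5   1. ]
205 1.5 [ 27.5  48.5 162.6   1. ]
205 1.4 [ 11.1  48.5 163.6   1. ]
205 1.3 [ -5.8  48.5 166.3   1. ]
205 1.27 [-10.5  50.1 141.    1. ]
205 1.24 [-14.6  50.3 128.7   1. ]
205 1.2 [-20.1  50.3 130.2   1. ]
8 50 [1, 1, 1, 1]
8 60 [1, 1, 1, 1]
8 70 [1, 1, 1, 1]
8 80 [1, 1, 1, 1]
12 50 [1, 1, 1, 1]
12 60 [1, 1, 1, 1]
12 70 [1, 1, 1, 1]
12 80 [1, 1, 1, 1]
16 50 [1, 1, 1, 1]
16 60 [1, 1, 1, 1]
16 70 [1, 1, 1, 1]
16 80 [1, 1, 1, 1]
20 50 [1, 1, 1, 1]
20 60 [1, 1, 1, 1]
20 70 [1, 1, 1, 1]
20 80 [1, 1, 1, 1]
[0.596, -0.092, 0.136, 0.0, -0.0, 0.0] [0.571, -0.179, 0.18, 0.0, -0.0, 0.0]
```

```bash
sed -i 's/RP=ori(60,74)/RP=ori(60,84)/' path.py
python3 - <<'E'
from path import *
t,R=tip()
for z in(205,):
  for qq in(1.66,1.5,1.4,1.3,1.27,1.24,1.2):print(z,qq,np.round(pushpose(RP,50,z,qq),1))
P=W(50,70,205);print(rp(P,RP));q=check(*pose(),TP(P,RP),RP,3,env.state()["qpos"])
E=W(50,-12,205);q=check(TP(P,RP),RP,TP(E,RP),RP,3,q)
RC=ori(60,12)
check(TP(E,RP),RP,TP(W(60,-125,150),RC),RC,6,q)
E
```

```text
205 1.66 [ 48.4  51.2 168.6   1. ]
205 1.5 [ 21.6  51.2 166.8   1. ]
205 1.4 [  6.4  50.  127.9   1. ]
205 1.3 [ -6.8  50.  129.8   1. ]
205 1.27 [-10.9  50.  130.7   1. ]
205 1.24 [-15.1  50.  131.7   1. ]
205 1.2 [-20.7  50.  133.2   1. ]
[0.53, -0.183, 0.158, 0.0, -0.0, -0.028]
0.0 [-2.3 11.4 94.4 15.3 67.5 22.7] dt 0.0
0.33 [-0.6 13.1 94.  12.  67.1 25.3] dt 0.03
0.67 [ 1.  15.  93.7  8.7 66.8 27.9] dt 0.03
1.0 [ 2.5 16.9 93.2  5.5 66.7 30.5] dt 0.03
rot 9.962215989498532 dist 58.24914030413236
0.0 [ 2.5 16.9 93.2  5.5 66.7 30.5] dt 0.0
0.33 [-0.3 16.7 93.6  5.7 66.9 27.6] dt 0.03
0.67 [-3.1 16.5 93.8  5.8 67.1 24.7] dt 0.03
1.0 [-6.  16.5 93.9  5.9 67.3 21.8] dt 0.03
rot 0.0 dist 81.99999999999999
0.0 [-6.  16.5 93.9  5.9 67.3 21.8] dt 0.0
0.17 [-15.   15.4  98.5  19.6  62.7   6.4] dt 0.12
0.33 [-24.   16.6 102.5  34.2  62.2 -10.8] dt 0.14
0.5 [-32.2  20.1 105.7  47.3  65.6 -27. ] dt 0.13
0.67 [-38.8  25.5 107.8  57.3  71.8 -40.8] dt 0.11
0.83 [-43.7  32.5 108.7  64.5  79.5 -51.8] dt 0.09
1.0 [-46.9  40.5 108.5  69.5  88.2 -60.5] dt 0.08
rot 72.00000000000001 dist 92.7697543688221
```

Joint paths are smooth. I go to the ready pose behind the cover.

>>> {"api": "send_rows", "payload": {"commands": [[[0.18,-0.06,0.05,0,0,-0.009],[0.36,-0.12,0.1,0,0,-0.018],[0.53,-0.18,0.16,0,0,-0.028],[0.53,-0.18,0.16,0,0,-0.028],[0.53,-0.18,0.16,0,0,-0.028]]]}}

```text
time_s: 6.32
ee_pos: [573.4, 69.9, 169.6]
ee_rot: [92.1, 84.1, 62.2]
force: [-0.3, -0.5, -0.1]
gripper_width: 0.2
```

Run:
```python
from ang import *
print(lid("b1"))
t,R=tip();print(cs(t),env.state()["force"],R.as_euler("xyz",degrees=True))
for x in(45,15,0,-8,-12):print(x,rp(W(50,x,205),RP))
```

```text
(np.float64(1.6602118963496832), 5804, np.float64(0.8141701476132637), 6.375)
[ 50.   70.1 204.6] [ 0.6 -0.5  0.9] [91.9 84.1 61.9]
45 [-0.027, -0.224, 0.11, 0.0, -0.001, 0.0]
15 [-0.055, -0.492, 0.241, 0.0, -0.001, 0.0]
0 [-0.07, -0.627, 0.306, 0.0, -0.001, 0.0]
-8 [-0.077, -0.698, 0.341, 0.0, -0.001, 0.0]
-12 [-0.081, -0.734, 0.359, 0.0, -0.001, 0.0]
```

View pics/b1.png

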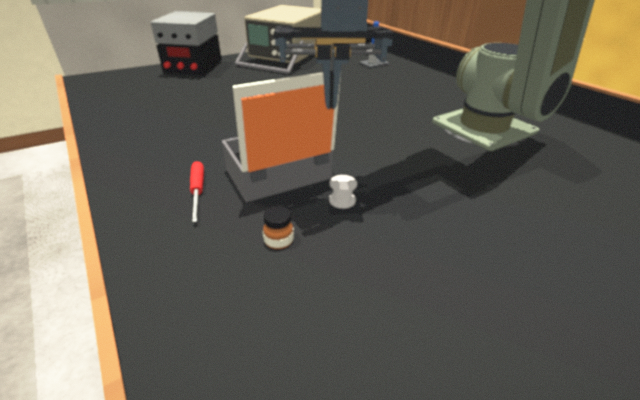

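>>> {"api": "send_rows", "payload": {"commands": [[[-0.03,-0.22,0.11,0,0,0],[-0.035,-0.28,0.135,0,0,0],[-0.04,-0.33,0.16,0,0,0],[-0.045,-0.38,0.19,0,0,0],[-0.05,-0.43,0.215,0,0,0],[-0.055,-0.49,0.24,0,0,0],[-0.055,-0.49,0.24,0,0,0]]]}}

```text
time_s: 7.25
ee_pos: [569.2, 14.6, 168.9]
ee_rot: [92.8, 84.2, 62.8]
force: [-0.8, -0.1, 0.3]
gripper_width: 0.6
```

Run:
```python
from ang import *
print(lid("b2"))
t,R=tip();print(cs(t),env.state()["force"])
for x in(5,0,-5,-8,-12,-15):print(x,rp(W(50,x,205),RP))
```

```text
(np.float64(1.4541045949517541), 6351, np.float64(0.8436636061252205), 7.3)
[ 49.8  15.1 203.7] [ 0.4 -0.   0.3]
5 [-0.022, -0.087, 0.047, 0.0, -0.001, 0.001]
0 [-0.027, -0.132, 0.069, 0.0, -0.001, 0.001]
-5 [-0.032, -0.176, 0.091, 0.0, -0.001, 0.001]
-8 [-0.034, -0.203, 0.104, 0.0, -0.001, 0.001]
-12 [-0.038, -0.239, 0.121, 0.0, -0.001, 0.001]
-15 [-0.041, -0.266, 0.134, 0.0, -0.001, 0.001]
```

View pics/b2.png

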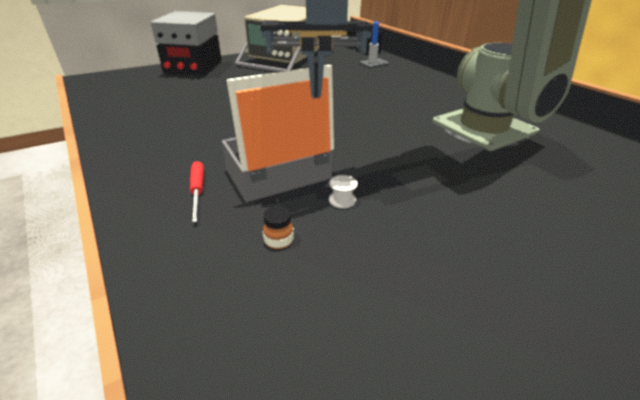

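>>> {"api": "send_rows", "payload": {"commands": [[[-0.018,-0.05,0.03,0,0,0],[-0.022,-0.087,0.047,0,0,0],[-0.027,-0.132,0.069,0,0,0],[-0.032,-0.176,0.091,0,0,0],[-0.036,-0.221,0.113,0,0,0],[-0.036,-0.221,0.113,0,0,0],[-0.03,-0.1,0.06,0,0,0]]]}}

```text
time_s: 8.18
ee_pos: [569.5, 3.1, 171.1]
ee_rot: [92.6, 84.2, 62.6]
force: [-0.4, 1.1, -0.6]
gripper_width: 0.2
```

Run:
```python
from ang import *
print(lid("b3"));print(lid("b4"))
t,R=tip();print(cs(t),env.state()["force"])
```

```text
(np.float64(1.2728558364231453), 5690, np.float64(0.9121175217479376), 8.225)
(np.float64(1.2721359051309378), 5565, np.float64(0.8548990296630041), 8.275)
[ 51.    5.  206.1] [-0.4 -0.2 -0. ]
```

```bash
cat > wp.py <<'E'
from path import *
import sys
# args: s,x,z,al ...
t,R=tip();print(env.state()["time_s"],cs(t),np.round(R.as_euler("xyz",degrees=True),1))
for a in sys.argv[1:]:
    s,x,z,al=map(float,a.split(","));P=W(s,x,z);print(a,rp(P,ori(60,al)))
E
python3 wp.py 50,8,262,84 52,-40,270,74 54,-90,265,64
```

```text
8.275 [ 51.    5.  206.1] [92.6 84.1 62.8]
50,8,262,84 [-0.554, 0.081, -0.023, 0.0, -0.001, 0.0]
52,-40,270,74 [-0.683, -0.272, 0.203, 0.0, -0.001, 0.028]
54,-90,265,64 [-0.696, -0.658, 0.439, 0.0, -0.001, 0.056]
```

>>> {"api": "send_rows", "payload": {"commands": [[[-0.55,0.08,-0.02,0,0,0],[-0.68,-0.27,0.2,0,0,0.028],[-0.7,-0.66,0.44,0,0,0.056]]]}}

```text
time_s: 8.65
ee_pos: [573.6, -80.5, 236.8]
ee_rot: [89.5, 63.7, 60.0]
force: [0.5, -0.1, -1.2]
gripper_width: 0.3
```

```bash
python3 -c "
from ang import *
print(lid('c1'))"; python3 wp.py 56,-130,250,52 58,-165,220,42 60,-190,190,32 60,-190,165,22 60,-175,150,12
```

```text
(np.float64(1.2666430788584406), 2717, np.float64(0.9035899791214632), 8.7)
8.7 [  53.  -106.2  263.2] [89.9 64.  59.2]
56,-130,250,52 [0.023, -0.165, 0.131, -0.002, 0.001, 0.033]
58,-165,220,42 [0.142, -0.512, 0.304, -0.002, 0.001, 0.061]
60,-190,190,32 [0.289, -0.782, 0.433, -0.001, 0.001, 0.089]
60,-190,165,22 [0.477, -0.843, 0.433, -0.001, 0.002, 0.117]
60,-175,150,12 [0.626, -0.746, 0.366, -0.001, 0.002, 0.144]
```

>>> {"api": "send_rows", "payload": {"commands": [[[0.02,-0.17,0.13,0,0,0.028],[0.14,-0.51,0.3,0,0,0.056],[0.29,-0.78,0.43,0,0,0.085],[0.48,-0.84,0.43,0,0,0.114],[0.63,-0.75,0.37,0,0,0.144]]]}}

```text
time_s: 9.32
ee_pos: [583.5, -136.1, 143.1]
ee_rot: [90.3, 12.0, 60.0]
force: [0.5, 0.1, -0.4]
gripper_width: 0.1
```

```bash
python3 -c "
from ang import *
print(lid('c2'))
print(env.state()['qpos'])"; python3 wp.py 60,-150,150,12 60,-125,150,12
```

```text
(np.float64(1.2576622623660063), 936, np.float64(0.8956380053286015), 9.375)
[-49.3  42.6 105.2  67.3  90.2 -58.5]
9.375 [  59.2 -159.6  141.9] [91.3 11.7 60.2]
60,-150,150,12 [0.072, 0.095, -0.035, -0.004, -0.001, -0.001]
60,-125,150,12 [0.293, 0.138, -0.144, -0.004, -0.001, -0.001]
```

View pics/c2.png

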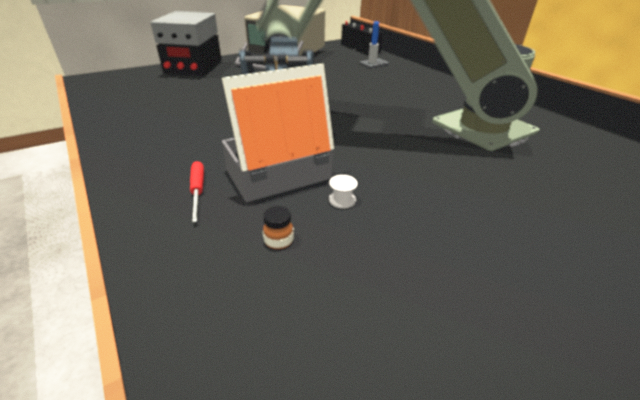

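```bash
python3 wp.py 60,-130,160,12 60,-107,172,12
```

```text
9.375 [  59.2 -159.6  141.9] [91.3 11.7 60.2]
60,-130,160,12 [0.228, 0.228, -0.124, -0.004, -0.001, -0.001]
60,-107,172,12 [0.407, 0.385, -0.228, -0.004, -0.001, -0.001]
```

>>> {"api": "send_rows", "payload": {"commands": [[[0.23,0.23,-0.12,0,0,0],[0.23,0.23,-0.12,0,0,0]]]}}

```text
time_s: 9.62
ee_pos: [586.5, -103.2, 162.5]
ee_rot: [90.3, 12.4, 60.3]
force: [0.3, -0.2, 0.3]
gripper_width: 0.5
```

```bash
python3 -c "
from ang import *
print(lid('c3'));im,_=env.grab_frame('top');cv2.imwrite('pics/c3t.png',im[:,:,::-1])
"; python3 wp.py  60,-107,172,12
```

```text
(np.float64(1.2510146729238212), 198, np.float64(0.7561756432917299), 9.675)
9.725 [  62.8 -130.4  169.9] [90.2 12.4 60.2]
60,-107,172,12 [0.19, 0.066, -0.126, -0.0, -0.001, 0.001]
```

View pics/c3t.png

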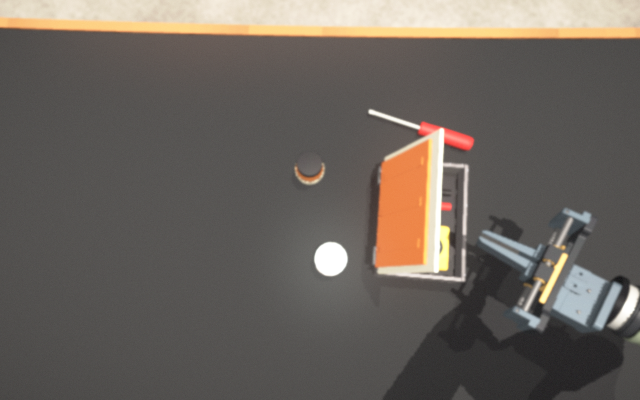

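```bash
cat > ang.py <<'E'
from path import *
def lid(tag,cam="top",save=True):
    t0=env.state()["time_s"];im,d=env.grab_frame(cam);S=cloud(cam,d)
    if save:cv2.imwrite(f"pics/{tag}.png",im[:,:,::-1])
    h=cv2.cvtColor(im,cv2.COLOR_RGB2HSV);m=(h[...,0]>=4)&(h[...,0]<=20)&(h[...,1]>140)&(h[...,2]>90)
    c=tocase(S[m]);k=(c[:,0]>0)&(c[:,0]<200)&(c[:,2]>3)&(c[:,2]<175)&(c[:,1]>-175)&(c[:,1]<45);c=c[k]
    if len(c)<50:return None
    f=lambda v:c[:,1]*np.sin(v[0])+c[:,2]*np.cos(v[0])-10
    best=min((least_squares(f,[g],loss="soft_l1",f_scale=2.) for g in(1.5,1.,.5,.1)),key=lambda r:r.cost)
    return "q",round(best.x[0],3),len(c),round(np.median(abs(best.fun)),2),"t",t0
E
python3 - <<'E'
from ang import *
t,R=tip();print(proj("top",[t,t+R.apply([0,16,0])]));print(lid("c4"));print(lid("c4s","scene"))
E
python3 wp.py 60,-107,172,12
```

```text
[[479.6 235.8]
 [481.2 233.2]]
('q', np.float64(1.243), 5343, np.float64(0.72), 't', 9.725)
('q', np.float64(1.244), 6736, np.float64(0.88), 't', 9.775)
9.825 [  62.8 -131.   169.8] [90.2 12.4 60.1]
60,-107,172,12 [0.195, 0.067, -0.129, -0.0, -0.0, 0.001]
```

>>> {"api": "send_rows", "payload": {"commands": [[[0.1,0.03,-0.06,0,0,0],[0.19,0.06,-0.13,0,0,0],[0.19,0.06,-0.13,0,0,0]]]}}

```text
time_s: 10.2
ee_pos: [584.8, -80.0, 163.8]
ee_rot: [90.3, 12.2, 60.2]
force: [0.1, -0.2, 0.2]
gripper_width: 0.4
```

```bash
python3 -c "
from ang import *
print(lid('c5'))"; python3 wp.py 60,-107,172,12
```

```text
('q', np.float64(1.226), 5526, np.float64(0.69), 't', 10.2)
10.25 [  59.2 -106.5  171.2] [90.3 12.3 60.2]
60,-107,172,12 [-0.002, 0.009, 0.01, -0.001, -0.0, 0.001]
```

>>> {"api": "send_rows", "payload": {"commands": [[[0,0.01,0.01,0,0,0],[0,0.01,0.01,0,0,0],[0,0.01,0.01,0,0,0],[0,0.01,0.01,0,0,0],[0,0.01,0.01,0,0,0]]]}}

```text
time_s: 10.88
ee_pos: [586.3, -81.7, 164.6]
ee_rot: [90.3, 12.2, 60.1]
force: [-0.9, -0.4, -0.8]
gripper_width: 0.4
```

```bash
python3 -c "
from ang import *
print(lid('c6'))"; python3 wp.py 60,-107,172,12
```

```text
('q', np.float64(1.185), 5950, np.float64(0.69), 't', 10.875)
10.925 [  60.4 -107.5  172.1] [90.3 12.2 60.1]
60,-107,172,12 [0.002, 0.001, -0.005, -0.001, -0.0, 0.001]
```

>>> {"api": "send_rows", "payload": {"commands": [[[0,0,0,0,0,0],[0,0,0,0,0,0],[0,0,0,0,0,0],[0,0,0,0,0,0],[0,0,0,0,0,0],[0,0,0,0,0,0]]]}}

```text
time_s: 11.68
ee_pos: [586.3, -81.6, 164.7]
ee_rot: [90.3, 12.2, 60.1]
force: [-0.3, 0.0, -0.3]
gripper_width: 0.5
```

```bash
python3 -c "
from ang import *
print(lid('c7'))"; python3 wp.py 60,-107,172,12
```

```text
('q', np.float64(1.099), 6758, np.float64(0.69), 't', 11.675)
11.725 [  60.4 -107.4  172.1] [90.3 12.2 60.1]
60,-107,172,12 [0.002, 0.001, -0.005, -0.001, -0.0, 0.001]
```

>>> {"api": "send_rows", "payload": {"commands": [[[0,0,0,0,0,0],[0,0,0,0,0,0],[0,0,0,0,0,0],[0,0,0,0,0,0],[0,0,0,0,0,0],[0,0,0,0,0,0],[0,0,0,0,0,0]]]}}

```text
time_s: 12.6
ee_pos: [586.3, -81.6, 164.7]
ee_rot: [90.3, 12.2, 60.1]
force: [0.9, 0.0, -0.9]
gripper_width: 0.5
```

```bash
python3 -c "
from ang import *
print(lid('c8'))"; python3 wp.py 60,-107,172,12
```

```text
('q', np.float64(0.902), 8167, np.float64(0.77), 't', 12.6)
12.65 [  60.4 -107.4  172.1] [90.3 12.2 60.1]
60,-107,172,12 [0.002, 0.001, -0.005, -0.001, -0.0, 0.001]
```

>>> {"api": "send_rows", "payload": {"commands": [[[0,0,0,0,0,0],[0,0,0,0,0,0],[0,0,0,0,0,0],[0,0,0,0,0,0]]]}}

```text
time_s: 13.15
ee_pos: [586.3, -81.7, 164.6]
ee_rot: [90.3, 12.3, 60.1]
force: [0.1, -0.8, -0.9]
gripper_width: 0.4
```

```bash
python3 -c "
from ang import *
print(lid('d1'));print(lid('d1s','scene'));print(env.state()['force'])"; python3 wp.py 60,-107,172,12
```

```text
('q', np.float64(0.835), 8566, np.float64(0.81), 't', 13.15)
('q', np.float64(0.841), 5974, np.float64(0.85), 't', 13.2)
[-0.4 -0.8 -0.3]
13.25 [  60.4 -107.5  172. ] [90.3 12.2 60.1]
60,-107,172,12 [0.002, 0.002, -0.005, -0.001, -0.0, 0.001]
```

View pics/d1.png

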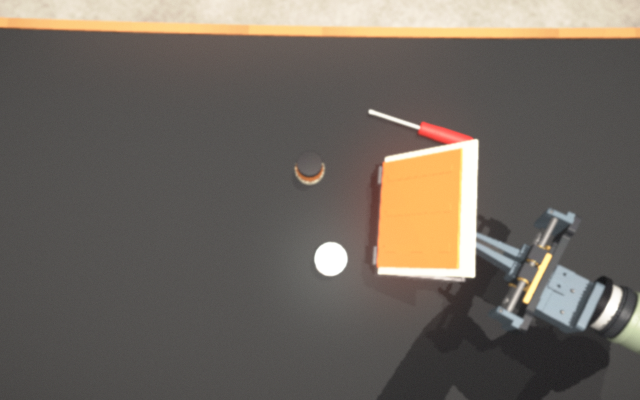

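View pics/d1s.png

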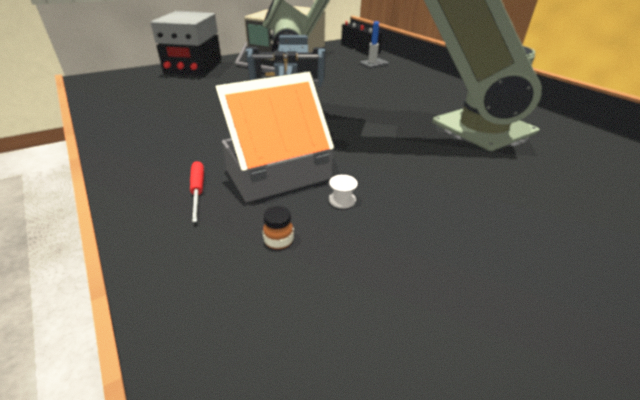

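```bash
cat > low.py <<'E'
from path import *
import sys
def tt(q,s=60):
    if q>.236:return W(s,-151*np.cos(q)-6.6,75.5+151*np.sin(q)-16)
    return W(s,-151*np.cos(.236)-6.6-2.0*(.236-q)/.236,75.5+170*np.sin(q)-16-.24*(170*np.cos(q)-149))
q0,q1,n=float(sys.argv[1]),float(sys.argv[2]),int(sys.argv[3])
t,R=tip();print(cs(t),"expected",cs(tt(q0)))
RC=ori(60,12)
P0=pose()[0]
print([[round(float(v),3) for v in rp(tt(q),RC)[:3]] for q in np.linspace(q0,q1,n+1)[1:]], rp(tt(q1),RC)[3:])
E
python3 low.py .84 .5 17
```

```text
[  60.4 -107.5  172. ] expected [  60.  -107.4  171.9]
[[-0.016, -0.024, 0.006], [-0.031, -0.048, 0.016], [-0.045, -0.073, 0.025], [-0.059, -0.098, 0.035], [-0.073, -0.124, 0.044], [-0.086, -0.149, 0.052], [-0.098, -0.176, 0.061], [-0.11, -0.202, 0.07], [-0.122, -0.229, 0.078], [-0.133, -0.256, 0.086], [-0.143, -0.283, 0.094], [-0.153, -0.31, 0.101], [-0.163, -0.338, 0.109], [-0.172, -0.366, 0.116], [-0.18, -0.394, 0.123], [-0.188, -0.422, 0.13], [-0.195, -0.451, 0.136]] [-0.001, -0.0, 0.001]
```

>>> {"api": "send_rows", "payload": {"commands": [[[-0.015,-0.025,0.005,0,0,0],[-0.03,-0.05,0.015,0,0,0],[-0.045,-0.073,0.025,0,0,0],[-0.06,-0.098,0.035,0,0,0],[-0.073,-0.124,0.044,0,0,0],[-0.086,-0.15,0.052,0,0,0],[-0.098,-0.176,0.061,0,0,0],[-0.11,-0.202,0.07,0,0,0],[-0.122,-0.229,0.078,0,0,0],[-0.133,-0.256,0.086,0,0,0],[-0.143,-0.283,0.094,0,0,0],[-0.153,-0.31,0.101,0,0,0],[-0.163,-0.338,0.109,0,0,0],[-0.172,-0.366,0.116,0,0,0],[-0.18,-0.394,0.123,0,0,0],[-0.188,-0.422,0.13,0,0,0],[-0.195,-0.45,0.136,0,0,0]]]}}

```text
time_s: 15.38
ee_pos: [583.6, -113.2, 124.6]
ee_rot: [90.3, 12.2, 60.1]
force: [0.0, -0.3, -0.5]
gripper_width: 0.3
```

```bash
python3 -c "
from ang import *
print(lid('d2'));print(lid('d2s','scene'));print(env.state()['force'])"; python3 low.py .5 .2 15
```

```text
('q', np.float64(0.499), 9686, np.float64(0.94), 't', 15.375)
('q', np.float64(0.503), 240, np.float64(0.75), 't', 15.425)
[-0.2 -1.3 -1.6]
[  60.1 -139.2  131.8] expected [  60.  -139.1  131.9]
[[-0.007, -0.026, 0.006], [-0.013, -0.055, 0.012], [-0.019, -0.084, 0.018], [-0.024, -0.113, 0.023], [-0.029, -0.142, 0.029], [-0.033, -0.172, 0.034], [-0.036, -0.201, 0.039], [-0.039, -0.231, 0.044], [-0.042, -0.261, 0.048], [-0.044, -0.29, 0.052], [-0.045, -0.32, 0.056], [-0.046, -0.35, 0.06], [-0.047, -0.38, 0.063], [-0.043, -0.409, 0.064], [-0.037, -0.443, 0.065]] [-0.001, -0.0, 0.001]
```

The cover is following the fingertips exactly (q = 0.50 on both cameras).

>>> {"api": "send_rows", "payload": {"commands": [[[-0.007,-0.026,0.006,0,0,0],[-0.013,-0.055,0.012,0,0,0],[-0.019,-0.084,0.018,0,0,0],[-0.024,-0.113,0.023,0,0,0],[-0.029,-0.142,0.029,0,0,0],[-0.033,-0.172,0.034,0,0,0],[-0.036,-0.2,0.039,0,0,0],[-0.039,-0.23,0.044,0,0,0],[-0.042,-0.26,0.048,0,0,0],[-0.044,-0.29,0.052,0,0,0],[-0.045,-0.32,0.056,0,0,0],[-0.046,-0.35,0.06,0,0,0],[-0.047,-0.38,0.063,0,0,0],[-0.043,-0.41,0.064,0,0,0],[-0.038,-0.44,0.065,0,0,0]]]}}

```text
time_s: 17.35
ee_pos: [582.6, -127.5, 82.4]
ee_rot: [90.3, 12.2, 60.1]
force: [-0.2, -0.6, -0.1]
gripper_width: 0.4
```

```bash
python3 -c "
from ang import *
print(lid('d3'));print(env.state()['force']);t,R=tip()
im,_=env.grab_frame('wrist');cv2.imwrite('pics/d3w.png',im[:,:,::-1])"; python3 low.py .2 0.0 20
```

```text
('q', np.float64(0.213), 445, np.float64(1.05), 't', 17.35)
[ 0.3 -1.5 -0.3]
[  60.  -153.5   89.5] expected [  60.  -153.7   89. ]
[[0.002, -0.02, 0.002], [0.005, -0.038, 0.002], [0.008, -0.055, 0.003], [0.011, -0.072, 0.003], [0.014, -0.089, 0.004], [0.017, -0.106, 0.004], [0.02, -0.123, 0.005], [0.022, -0.141, 0.005], [0.025, -0.158, 0.005], [0.028, -0.175, 0.006], [0.031, -0.192, 0.006], [0.034, -0.209, 0.007], [0.037, -0.226, 0.007], [0.04, -0.243, 0.008], [0.043, -0.26, 0.008], [0.046, -0.277, 0.009], [0.049, -0.294, 0.009], [0.052, -0.311, 0.01], [0.054, -0.328, 0.01], [0.057, -0.344, 0.011]] [-0.001, -0.0, 0.001]
```

View pics/d3w.png

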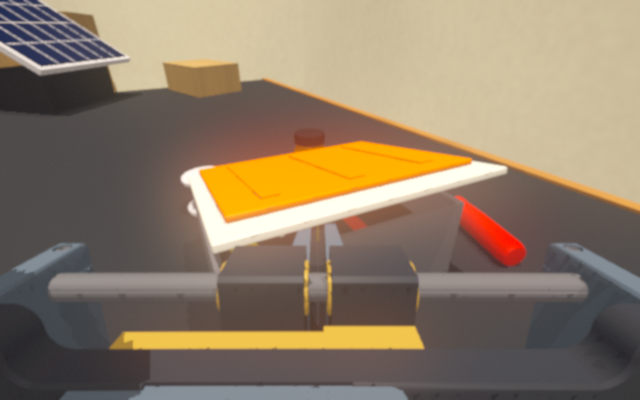

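View pics/d3.png

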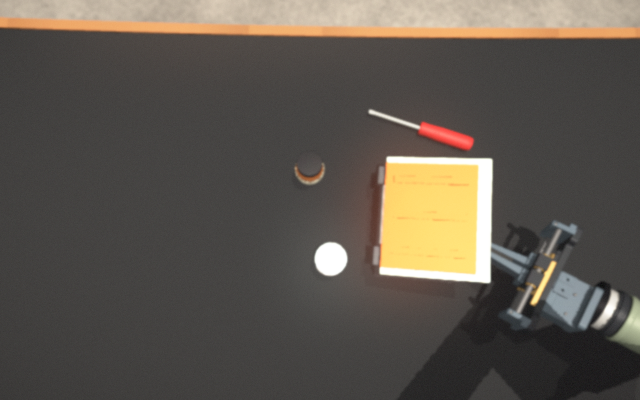

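>>> {"api": "send_rows", "payload": {"commands": [[[0.002,-0.02,0.002,0,0,0],[0.004,-0.038,0.002,0,0,0],[0.006,-0.055,0.003,0,0,0],[0.008,-0.072,0.003,0,0,0],[0.01,-0.089,0.004,0,0,0],[0.013,-0.106,0.004,0,0,0],[0.016,-0.123,0.005,0,0,0],[0.018,-0.14,0.005,0,0,0],[0.02,-0.158,0.005,0,0,0],[0.023,-0.175,0.006,0,0,0],[0.026,-0.192,0.006,0,0,0],[0.029,-0.209,0.007,0,0,0],[0.032,-0.226,0.007,0,0,0],[0.035,-0.243,0.008,0,0,0],[0.037,-0.26,0.008,0,0,0],[0.039,-0.277,0.009,0,0,0],[0.041,-0.294,0.009,0,0,0],[0.043,-0.311,0.01,0,0,0],[0.045,-0.328,0.01,0,0,0],[0.047,-0.344,0.011,0,0,0]]]}}

```text
time_s: 19.95
ee_pos: [582.0, -130.2, 47.8]
ee_rot: [90.3, 12.2, 60.1]
force: [0.0, -0.4, -1.0]
gripper_width: 0.3
```

```bash
cat > z.py <<'E'
from ang import *
import sys
def edge(tag):
    im,d=env.grab_frame("top");C=tocase(cloud("top",d).reshape(-1,3));cv2.imwrite(f"pics/{tag}.png",im[:,:,::-1])
    for x0,x1 in((-168,-158),(-145,-30)):
        k=(C[:,0]>90)&(C[:,0]<190)&(C[:,1]>x0)&(C[:,1]<x1)&(C[:,2]>-10)&(C[:,2]<40);print("mean z above hinge",x0,x1,k.sum(),round(np.median(C[k,2]),2))
    k=(C[:,0]>20)&(C[:,0]<180)&(C[:,1]>-140)&(C[:,1]<-10)&(C[:,2]>0)&(C[:,2]<40);s=np.polyfit(C[k,1],C[k,2],1);print("q",-s[0],"h0",s[1])
edge(sys.argv[1]);print(env.state()["force"])
E
python3 z.py e1; python3 wp.py 60,-155,52,12 60,-155,49,12
```

```text
mean z above hinge -168 -158 348 5.96
mean z above hinge -145 -30 3975 10.49
q 0.010975751510600477 h0 9.489642266611115
[ 0.2  0.2 -1.4]
20.0 [  59.6 -156.2   55. ] [90.3 12.2 60.1]
60,-155,52,12 [0.019, -0.025, -0.001, -0.001, -0.0, 0.001]
60,-155,49,12 [0.025, -0.055, -0.001, -0.001, -0.0, 0.001]
```

>>> {"api": "send_rows", "payload": {"commands": [[[0.002,-0.008,0,0,0,0],[0.003,-0.016,0,0,0,0],[0.005,-0.024,0,0,0,0],[0.006,-0.032,0,0,0,0],[0.008,-0.04,0,0,0,0],[0.01,-0.05,0,0,0,0],[0.012,-0.06,0,0,0,0],[0.015,-0.07,0,0,0,0],[0.017,-0.08,0,0,0,0],[0.02,-0.1,0,0,0,0]]]}}

```text
time_s: 21.25
ee_pos: [581.9, -130.5, 37.7]
ee_rot: [90.3, 12.2, 60.1]
force: [-0.9, -0.5, 0.3]
gripper_width: 0.2
```

```bash
python3 z.py e2; python3 wp.py 60,-200,46,12;python3 -c "
from ang import *
im,_=env.grab_frame('wrist');cv2.imwrite('pics/e2w.png',im[:,:,::-1])"
```

```text
mean z above hinge -168 -158 340 4.51
mean z above hinge -145 -30 3957 9.65
q 0.0012099655049276532 h0 9.458749043749135
[-0.2  0.1 -0.8]
21.3 [  59.6 -156.5   44.8] [90.3 12.3 60.1]
60,-200,46,12 [-0.384, -0.069, 0.194, -0.001, -0.0, 0.001]
```

View pics/e2w.png

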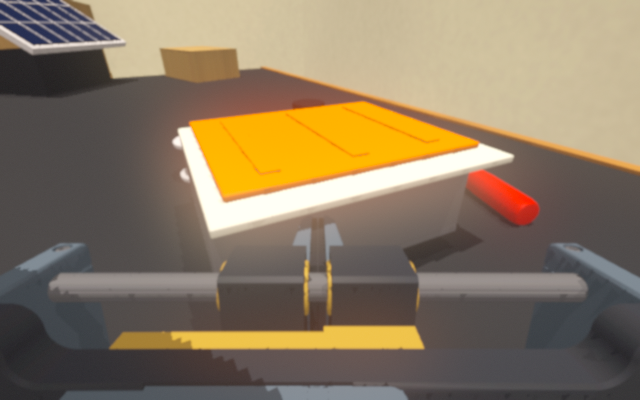

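>>> {"api": "send_rows", "payload": {"commands": [[[-0.2,-0.02,0,0,0,0],[-0.45,-0.04,0,0,0,0],[-0.7,-0.04,0,0,0,0],[-1,0,0,0,0,0],[-1,0,0,0,0,0]]]}}

```text
time_s: 21.98
ee_pos: [532.8, -218.4, 59.5]
ee_rot: [90.1, 12.3, 59.9]
force: [-0.5, 0.2, -0.3]
gripper_width: 0.8
```

>>> {"api": "send_rows", "payload": {"commands": [[[-0.3,0.3,0,0,0,0],[-0.5,0.6,0,0,0,0],[-0.6,0.9,0,0,0,0],[-0.6,0.9,0,0,0,0],[-0.6,0.9,0,0,0,0]]]}}

```text
time_s: 22.6
ee_pos: [513.7, -249.2, 158.9]
ee_rot: [90.4, 12.2, 60.2]
force: [0.0, 0.5, -0.1]
gripper_width: 0.1
```

```bash
python3 z.py f1
python3 - <<'E'
from ang import *
S,_=env.grab_frame("scene");cv2.imwrite("pics/f1s.png",S[:,:,::-1])
_,d=env.grab_frame("top");C=cloud("top",d)
for nm,u,v,z in(("jar",310,160,60),("spool",331,259,44)):
    Pn=C[v-25:v+25,u-25:u+25].reshape(-1,3);k=abs(Pn[:,2]-z)<5;print(nm,Pn[k].mean(0))
print(env.state()["time_s"],cs(tip()[0]))
E
```

```text
mean z above hinge -168 -158 340 4.32
mean z above hinge -145 -30 3963 9.63
q 0.0006558384310990529 h0 9.499173633186956
[-0.7  0.3 -0.1]
jar [708.  121.1  59.3]
spool [542.7  81.7  43.1]
22.75 [   0.3 -279.8  166. ]
```

View pics/f1.png

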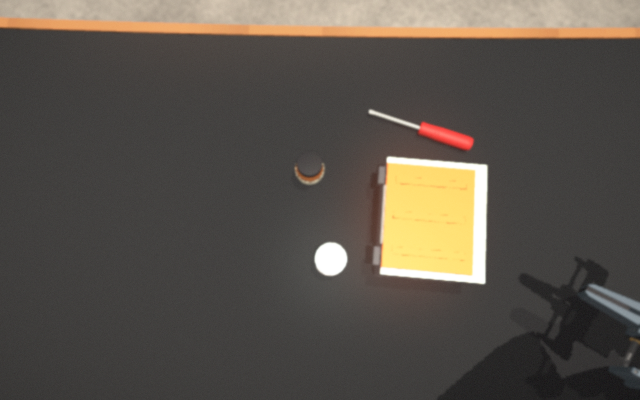

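View pics/f1s.png

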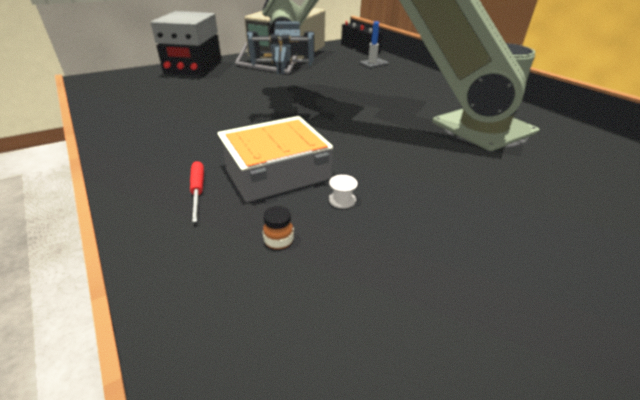

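The cover is shut, the bystanders have not moved, and the arm is clear.

```bash
python3 -c "
from workcell import env
print(env.job_done())"
```

```text
the job is handed in; nothing more can be done
None
```

The cover is fully shut. It was tipped from behind, fell by itself and was caught and lowered gently. I handed the job in at about 22.8 s.

- **Tip and release:** I pushed the back of the cover from 1.66 to about 1.27 rad and pulled away. It then fell on its own with nothing touching it.
- **Catch and lowering:** The shut fingertips caught it from below on the white liner at about 0.84 rad. I lowered it at about 0.15 rad/s, slowing to about 0.08 rad/s over the last 0.2 rad. Then I moved the fingers down and out from under the lip.
- **Last checks:** The cover angle reads about 0.001 rad. The jar and spool are within 0.5 mm of where they started, and the screwdriver and case look unmoved in the pictures. The arm is about 110 mm clear of the cover. The force readings I saw never passed about 2 N.

**What disagreed with the given data:**
- The fingertips are about 35 mm behind the reported TCP along the tool. Two cameras showed this, and I corrected for it.
- My first plan to hold the tool horizontal from the robot's side ran into the joint range limits early on, away from everything. I approached from the front side instead.
- At the start of the push, the geometry put the contact on the back of the white rim. It moved onto the orange shell for the rest of the push.

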